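# Fish the bracket out from between the bins and clip it up in its case

## Robot

A 6-joint arm with a two-finger parallel gripper is mounted at the origin on the work surface. World frame = base frame: x ahead of the robot, y to its left, z up, the work surface at z = 0. Lengths are in mm, angles in rad, forces in N, time in s.
With the tool pointing down it reaches from about 325 to 775 mm from the base axis. Payload 5.5 kg.
Tool frame: the origin (TCP) lies midway between the tips of the shut fingers; the grasp point (between the pads) lies 19 mm behind it; z points along the fingers, y is the direction in which the jaws open and shut (so a half turn about z gives the same grasp; the last joint's range is limited). The gripper opens to 85 mm and grips with 20 to 120 N. Pads are 22 mm wide; open, the fingers measure 114 mm over their backs; the gripper's body (76 mm by 85 mm) begins 54 mm behind the grasp point. The pads swing forward as they close: fully open they stand 13 mm farther back than shut.
Start: joints at [-0.057, 0.091, 1.231, -0, 1.82, -0.057], TCP at [600.014, -0.003, 231.275] pointing down, gripper open.
Joint ranges: [-2.87, 2.87], [-0.86, 2.18], [0.17, 2.46], [-1.51, 4.65], [0.06, 2.69], [-2.65, 2.65]. Speed limits (rad/s): [2.57, 2.57, 3.01, 3.14, 3.14, 3.14].

## Interface

Orientations are given as a rotation vector (axis times angle).
In Python, from bench import get_obs, grab_frame, camera_model, job_done gives the robot as it stands. The module is installed in compiled form; this text tells all that it offers.
- The arm moves only by the tool step_arm, never from a script. Its argument "rows" is a list of rows, each a list of 4 numbers: the shift along the tool's x, y, z in m, then the turn about the tool's z in rad. A call has 1 to 8 rows; each row is the pose to reach, as a shift and turn from the pose commanded when the call began, along the tool's axes at that moment; what a row does not reach only later rows make up. A row lasts 1/10 s, in which the tool goes at most 50 mm and 8.59 degrees, less where a joint would pass 70% of its speed; a pose out of reach is approached as far as the arm can. A call with a gripper value outside its range is refused whole. "hand" is the gripper command: -1 is fully open, 1 is shut, values between are in proportion, set as the call begins (left out, the last holds). The fingers move at their own pace and stop on an object; "squeeze" is the grip in N (left out, the last holds). Time passes only in rows, so rows that repeat a pose let the fingers close. It gives the time, the measured TCP pose, the force and the opening at its end, in the units of the state.
- get_obs(): the state, without advancing time (a new reading comes with each control period).
- grab_frame(name): name is "scene" or "side" or "wrist"; returns the picture (420x560x3 uint8, red, green, blue); there is no depth.
- camera_model(name): a dict with "camera_matrix" (3x3 intrinsics, pixels), "R" (3x3) and "t" (3): a world point X has camera coordinates R X + t. Camera axes: x right, y down, z forward; pixel columns grow to the right and rows downward; lengths in mm; the calibration is good to about 2 mm. A picture is of the moment at which its call begins: read the wrist's pose just before it. camera_model takes no time and is no camera call; for the wrist camera it gives the pose at the moment of the call.
- job_done(): hands the job in, once; it reports no verdict.
The state is a dict: "clock": time; "joints": joint angles; "qvel": joint speeds; "joint_efforts": joint torques, N m; "tool_pos": TCP position; "orientation": TCP orientation; "ft_force": force on the tool from outside, world axes, zero at the start; "moment": the same for the moment, N m; "opening": finger opening in mm.
Only numpy, scipy, OpenCV 4.12 (cv2) and the standard library are available. Lean on these libraries where they do the work, as an engineer would, in place of code of your own. Each camera call takes 0.05 s, during which the arm holds its last target.

## Task

A corner bracket has dropped into the narrow gap between the two full blue bins. Draw it out of the gap with the bent hook tool, not with your fingers, then lay the tool back down on the bench outside the gap. Put the bracket in the empty bay of the grey fittings case and press the lid shut until its clip catches, leaving the green tray and the jar beside it where they are.

Things in the scene. Friction and masses are not known exactly. Their poses are not given: they have to be found in the camera images.
- bins: Two full blue open-fronted stacking bins, fixed, each 230 long (x), 150 wide (y), 130 high, sides sloping to 60 at the front. Between them along x at y = 0 runs a gap 40 wide: bench as floor, open above and in front, closed at the rear. Origin: on the bench, mid gap, midway along; +x points into the gap, -x out of its mouth, roughly to the robot's right (world -y); place and yaw vary.
- gap_mouth (a point): Open front end of the gap: on its centre line at bench level, level with the bins' front faces, 115 mm from the bins' origin. The bench in front is clear for 300 mm (the hook tool may lie there). Axes as the bins.
- bracket: Die-cast corner bracket, 38 (x) x 24 (y) x 34 high, 80 g, 55 to 100 mm inside the gap, x along it within 0.15 rad. Flat leg 4 thick on the bench; upright leg 4 thick at its -x end, nearer the mouth; triangular cheeks 3 thick at both sides. Behind the upright an open-topped pocket 18 wide, 34 long, floor 4 up. Pulled at its top it tips: pull low. Origin: centre of underside. Sides grippable.
- hook: Hook tool, 140 g: flat-sided wooden handle 115 (x) x 26 (y) x 30 high; from its front end a 5 mm steel rod cranks up, runs along +x with its underside 44 above the handle's underside, then is bent down and slightly back: the end is 225 in front of the origin at the underside's level, the bend 11 further forward. Lies on handle and rod end, bend down. Origin: centre of the handle's underside; z up.
- hook_handle (a point): Where to grip the handle: 30 mm in front of the hook's origin, 15 above its underside; the sides are flat, 26 apart. The balance point is 18 mm further forward. Axes as the hook.
- hook_tip (a point): Lowest point of the bent-down end of the rod: 225 mm in front of the hook's origin, level with the handle's underside. Axes as the hook.
- case: Grey plastic fittings case, fixed: 160 deep (x), 200 wide (y), 80 high, walls 5, floor 6. A divider at y = +33, 61 high, parts a bay full of bolts (+y) from an empty bay (-y). Rubber gasket on the rim. A black spring clip 40 wide, 103 high, stands just outside the middle of the front (-x) wall; the lid's front lip snaps under its nose. Origin: centre of underside; hinge along the +x side.
- case_bay (a point): Centre of the floor of the empty bay: the bay is 150 (x) x 126 (y), its floor 6 above the bench, the rim 74 above that floor. Axes as the case.
- case_lid (a joint): Lid angle in rad: 0 clipped shut, 1.7 to 1.9 (open, leaning slightly back) at the start, stop at 2.0. The hinge is stiff: the lid stays where left; 2 to 3 N at the front moves it. Pushed down it stops at 0.03 to 0.07 on clip and gasket; 5 to 15 N at point lid_front then snaps it under the clip, where it stays below 0.01.
- lid_front (a point): Where to press: on the lid's outer face (its top when shut), mid width, 140 mm from the hinge, 26 from the front edge. Lid 164 long, 204 wide, 12 thick. The point's z is the lid's outward normal, its x points along the lid to the hinge.
- lid_hinge (a point): On the hinge axis, mid width, 82 mm above the bench, 84 mm from the case's origin towards +x; level with the lid's inner face. Its x and z turn with the lid, y is the hinge axis.
- jar: To leave alone: clear jar with white cap, 64 across, 90 high. Origin: centre of the underside.
- tray: To leave alone: small green open tray, 110 x 75 x 45 high. Origin: centre of the underside.

How it is judged:
By the outcome, as a careful person would: the job done as asked, in the order asked, and still so for the second after the job is handed in, with the robot touching nothing.
It also fails if it takes over 72 s, if anything falls off the work surface, if the arm or the gripper's body presses on something with over 40 N, if the wrist force passes 120 N, or if a joint passes its speed limit or range.

## Working session

There is one attempt and no reset: what is moved stays moved. The work goes in short steps, Python scripts to look and compute and a tool call to move; the robot and the scene stay as the last step left them, time stands still between calls to the robot, and variables do not carry over. Pictures are saved under pics/ and viewed, and the job is handed in when it is done.

Besides the shell and the picture viewer there is one more tool, called after "Request:" by a JSON object that holds its "api" and its "payload". step_arm: Moves the arm, as the interface text tells. Its arguments: {"type":"object","properties":{"rows":{"type":"array","items":{"type":"array","items":{"type":"number"}}},"hand":{"type":"number"},"squeeze":{"type":"number"}},"required":["rows"]}

```bash
mkdir -p pics; ls; cat > h.py <<'E'
import numpy as np, cv2
from bench import get_obs, grab_frame, camera_model, job_done
def snap(name,fn):
    m=camera_model(name); im=grab_frame(name)
    cv2.imwrite('pics/'+fn+'.png',cv2.cvtColor(im,cv2.COLOR_RGB2BGR)); np.savez('pics/'+fn+'.npz',im=im,K=m['camera_matrix'],R=m['R'],t=m['t']); return im,m
def load(fn):
    d=np.load('pics/'+fn+'.npz'); return d['im'],dict(camera_matrix=d['K'],R=d['R'],t=d['t'])
def ray(m,uv):
    K,R,t=[np.array(m[k],float) for k in('camera_matrix','R','t')]
    d=R.T@np.linalg.inv(K)@np.array([uv[0],uv[1],1.]); return -R.T@t.ravel(), d
def onz(m,uv,z):
    c,d=ray(m,uv); return c+d*(z-c[2])/d[2]
def tri(m1,p1,m2,p2):
    c1,d1=ray(m1,p1);c2,d2=ray(m2,p2);d1/=np.linalg.norm(d1);d2/=np.linalg.norm(d2)
    s=np.linalg.lstsq(np.c_[d1,-d2],c2-c1,rcond=None)[0]
    a=c1+s[0]*d1;b=c2+s[1]*d2; return (a+b)/2,np.linalg.norm(a-b)
def proj(m,X):
    K,R,t=[np.array(m[k],float) for k in('camera_matrix','R','t')]
    p=K@(R@np.array(X,float)+t.ravel()); return p[:2]/p[2]
E
python3 - <<'E'
from h import *
o=get_obs()
for k in o: print(k,np.round(o[k],3))
for n in('scene','side','wrist'):
    im,m=snap(n,n+'0'); print(n,ray(m,(280,210)))
E
```

```text
pics
clock 0.0
joints [-0.057  0.092  1.232 -0.     1.82  -0.057]
qvel [ 0.     0.001  0.001 -0.     0.001 -0.   ]
joint_efforts [ 2.0000e-03 -4.5874e+01 -4.1802e+01  0.0000e+00  1.2000e-02 -0.0000e+00]
tool_pos [5.99711e+02 1.30000e-02 2.30121e+02]
orientation [-2.22e+00 -2.22e+00  2.00e-03]
ft_force [ 0.384  0.036 -0.668]
moment [ 0.014 -0.003 -0.018]
opening 85.57
scene (array([ 815.91987215, -555.24652663, 1060.95953058]), array([-0.21959969,  0.48025223, -0.84938459]))
side (array([362.99158945, 745.91689578, 766.30831377]), array([ 0.17065247, -0.72382065, -0.66874069]))
wrist (array([599.59907019,  73.33542501, 372.42374535]), array([-0.00124883, -0.29633761, -0.95517956]))
```

View pics/scene0.png

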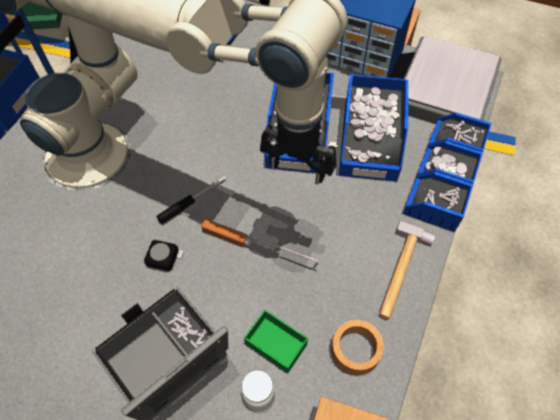

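View pics/side0.png

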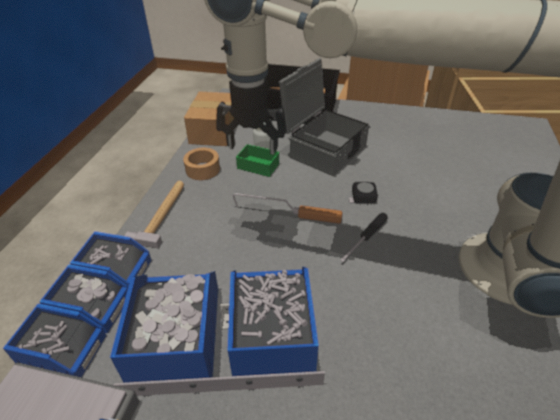

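View pics/wrist0.png

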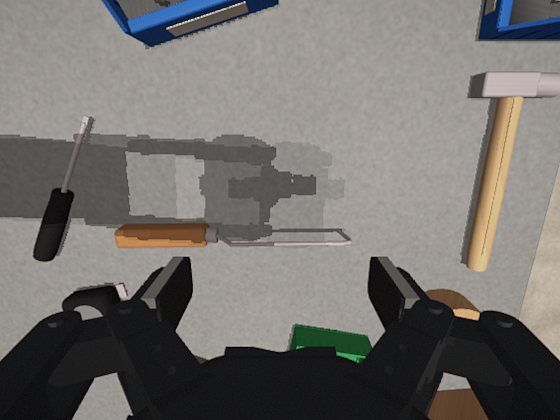

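```bash
python3 - <<'E'
from h import *
im,m=load('wrist0'); c=im[200:270,100:370]; cv2.imwrite('pics/c1.png',cv2.cvtColor(cv2.resize(c,None,fx=2.9,fy=2.9,interpolation=2),4))
im,m=load('scene0'); c=im[60:190,260:415]; cv2.imwrite('pics/c2.png',cv2.cvtColor(cv2.resize(c,None,fx=4,fy=4,interpolation=2),4))
im,m=load('side0'); c=im[260:395,110:330]; cv2.imwrite('pics/c3.png',cv2.cvtColor(cv2.resize(c,None,fx=3.6,fy=3.6,interpolation=2),4))
im,m=load('scene0'); c=im[280:420,90:310]; cv2.imwrite('pics/c4.png',cv2.cvtColor(cv2.resize(c,None,fx=3.6,fy=3.6,interpolation=2),4))
E
```

```text
(no output)
```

View pics/c1.png

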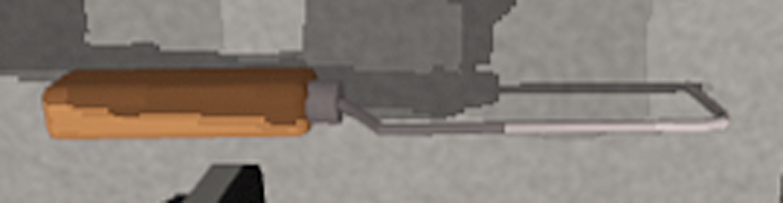

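View pics/c2.png

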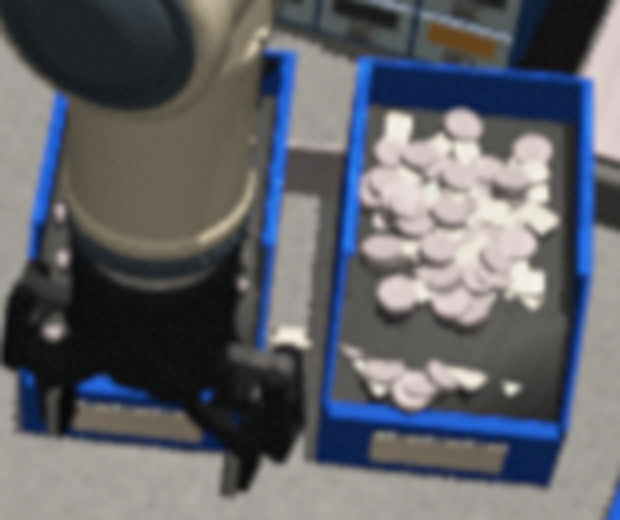

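View pics/c3.png

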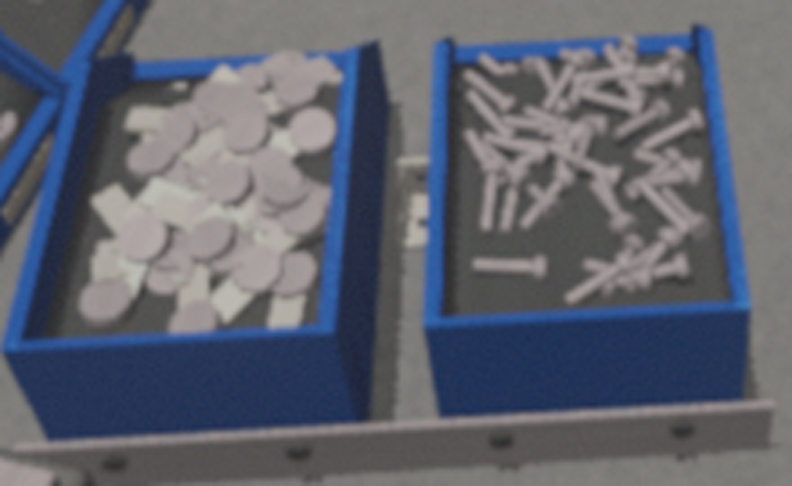

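View pics/c4.png

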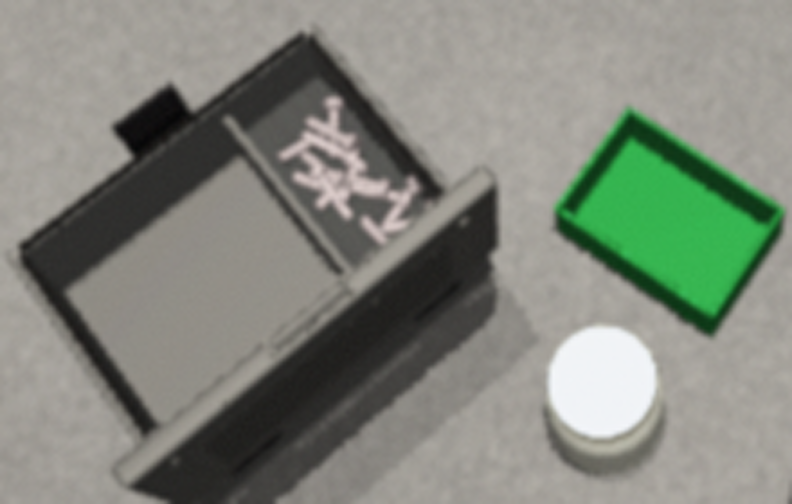

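```bash
python3 - <<'E'
from h import *
im,m=load('wrist0')
f=lambda u,v:(100+u/2.9,200+v/2.9)
for n,u,v,z in [('tl',52,88,30),('bl',50,137,30),('br',307,135,30),('tr',312,70,30),('tl0',70,70,0),('tr0',315,70,0),('ferrule',325,102,15),('ferr_end',342,102,15),('rodstart',380,130,46),('rodend',720,125,46),('bend',727,123,44),('tip',690,87,0)]:
    print(n,np.round(onz(m,f(u,v),z),1))
s,ms=load('scene0'); d,md=load('side0')
S=lambda u,v:(260+u/4,60+v/4); D=lambda u,v:(110+u/3.6,260+v/3.6); C=lambda u,v:(90+u/3.6,280+v/3.6)
print('bins')
for n,u,v,z in [('RF lower left',312,460,0),('RF lower right',548,485,0),('R rear left top',362,60,130),('R rear right top',592,75,130),('L rear right top',292,55,130),('R front lip left',330,405,60)]: print(n,np.round(onz(ms,S(u,v),z),1))
for n,u,v,z in [('R(left in pic) rear inner top',335,330,130),('rear outer top',8,350,130),('R rear inner bottom',365,420,0),('L rear inner top',428,322,130),('L outer top',745,305,130),('L front inner',445,40,60)]: print(n,np.round(onz(md,D(u,v),z),1))
print('case')
for n,u,v,z in [('front-left(case -y)',20,250,80),('front right',310,38,80),('clip top l',115,128,103),('clip top r',172,85,103),('lid edge 1',120,475,0),('lid edge2',490,175,0)]: print(n,np.round(onz(ms,C(u,v),z),1))
E
```

```text
tl [400.5 -59.   30. ]
bl [396.2 -81.5  30. ]
br [506.8 -80.6  30. ]
tr [511.  -50.9  30. ]
tl0 [392.6 -61.8   0. ]
tr0 [504.6 -61.8   0. ]
ferrule [511.8 -71.4  15. ]
ferr_end [519.4 -71.4  15. ]
rodstart [541.1 -71.1  46. ]
rodend [679.9 -68.9  46. ]
bend [683.2 -68.9  44. ]
tip [676.2 -70.1   0. ]
bins
RF lower left [635.7 201.1   0. ]
RF lower right [780.3 242.4   0. ]
R rear left top [576.6 418.3 130. ]
R rear right top [716.1 463.4 130. ]
L rear right top [533.6 404.8 130. ]
R front lip left [641.5 201.9  60. ]
R(left in pic) rear inner top [571.4 421.1 130. ]
rear outer top [711.9 462.7 130. ]
R rear inner bottom [580.6 399.4   0. ]
L rear inner top [531.4 408.  130. ]
L outer top [392.2 368.  130. ]
L front inner [597.  193.5  60. ]
case
front-left(case -y) [ 360.  -440.3   80. ]
front right [ 443.3 -268.2   80. ]
clip top l [ 379.8 -364.8  103. ]
clip top r [ 395.3 -330.6  103. ]
lid edge 1 [ 446.3 -514.3    0. ]
lid edge2 [ 556.6 -278.6    0. ]
```

Request:
{"api": "step_arm", "payload": {"rows": [[-0.01,-0.017,0.01,0.14],[-0.02,-0.034,0.025,0.28],[-0.03,-0.051,0.04,0.42],[-0.04,-0.068,0.055,0.56],[-0.05,-0.085,0.07,0.7],[-0.06,-0.102,0.08,0.84],[-0.0695,-0.119,0.09,0.98],[-0.0695,-0.119,0.09,1.12]], "hand": -1}}

```text
clock: 0.95
tool_pos: [478.7, -70.3, 139.3]
orientation: [-3.064, -0.691, 0.005]
ft_force: [1.4, 0.1, 0.3]
opening: 85.5
```

Request:
{"api": "step_arm", "payload": {"rows": [[0,0,0,0.14],[0,0,0,0.28],[0,0,0,0.44],[0,0,0,0.44],[0,0,0,0.44]]}}

```text
clock: 1.45
tool_pos: [480.9, -69.5, 141.1]
orientation: [-3.141, -0.022, 0.001]
ft_force: [0.6, 0.4, -0.0]
opening: 85.3
```

```bash
python3 - <<'E'
from h import *
from scipy.spatial.transform import Rotation as Ro
o=get_obs(); print(o['clock'],o['tool_pos'],np.round(o['joints'],2)); print(np.round(Ro.from_rotvec(o['orientation']).as_matrix(),3))
snap('wrist','wrist1');snap('scene','scene1')
E
```

```text
1.45 [480.90693759 -69.47986115 141.0641746 ] [-0.21 -0.22  1.69  0.    1.67  1.34]
[[ 1.     0.014 -0.   ]
 [ 0.014 -1.     0.   ]
 [-0.    -0.    -1.   ]]
```

View pics/wrist1.png

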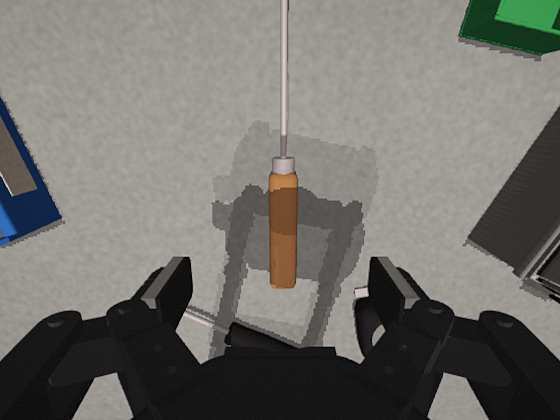

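View pics/scene1.png

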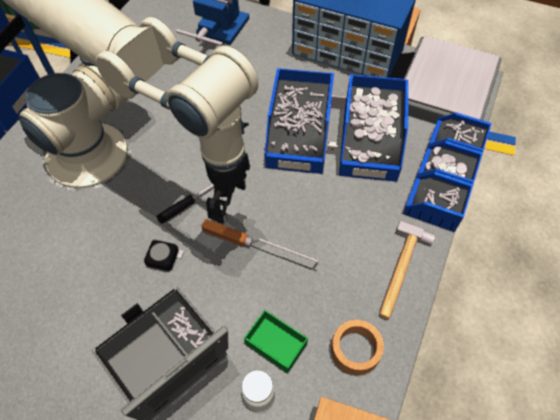

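```bash
python3 - <<'E'
from h import *
im,m=load('wrist1')
for uv,z in [((270,280),30),((296,280),30),((270,180),30),((297,180),30),((283,288),30),((283,172),30),((285,20),46)]: print(uv,np.round(onz(m,uv,z),1))
im,ms=load('scene1'); c=im[60:190,260:415]; cv2.imwrite('pics/c5.png',cv2.cvtColor(cv2.resize(c,None,fx=5,fy=4.6*1.0,interpolation=2),4))
im,md=snap('side','side1'); c=im[260:395,180:290]; cv2.imwrite('pics/c6.png',cv2.cvtColor(cv2.resize(c,None,fx=4.4,fy=4.4,interpolation=2),4))
E
```

```text
(270, 280) [403.9 -59.9  30. ]
(296, 280) [404.2 -84.7  30. ]
(270, 180) [500.9 -59.4  30. ]
(297, 180) [501.2 -82.7  30. ]
(283, 288) [395.4 -72.4  30. ]
(283, 172) [508.  -70.5  30. ]
(285, 20) [618.  -69.9  46. ]
```

View pics/c5.png

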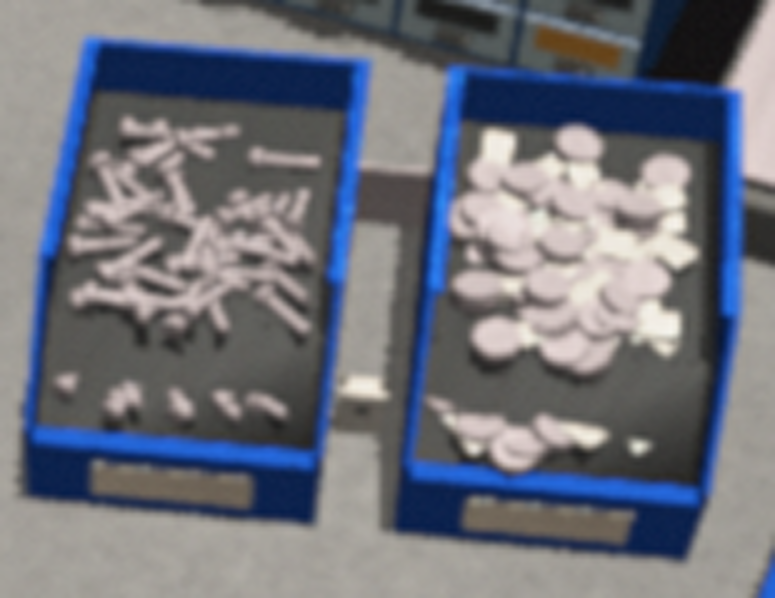

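View pics/c6.png

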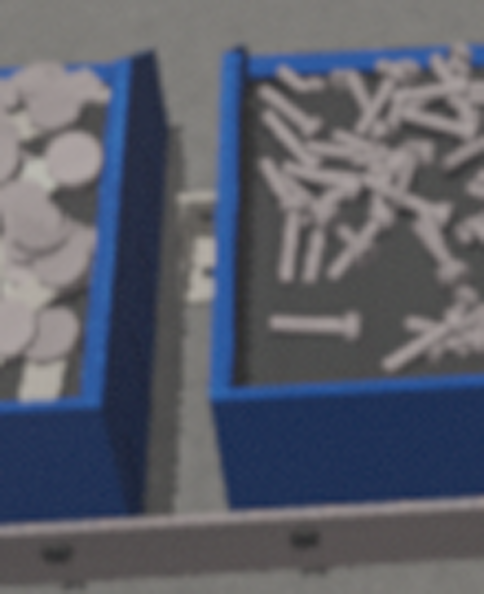

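```bash
python3 - <<'E'
from h import *
_,ms=load('scene1');_,md=load('side1')
S=lambda u,v:(260+u/5,60+v/4.6); D=lambda u,v:(180+u/4.4,260+v/4.4)
a=np.array([-.284,.959]);mo=np.array([617,195])
def P(n,m,uv,z):
    p=onz(m,uv,z)[:2]; r=p-mo; print(n,np.round(p,1),'in',round(r@a,1),'lat(right+)',round(r@np.array([.959,.284]),1))
P('uptop L',ms,S(342,385),34);P('uptop R',ms,S(388,385),34)
P('uptop front side',md,D(178,195),34);P('upt rear',md,D(185,205),34)
P('flat rear left',md,D(187,300),4)
# gap edges
P('R fr bottom',ms,S(392,528),0);P('L fr bottom',ms,S(313,522),0)
P('R rear top in',ms,S(452,70),130);P('L rear top in',ms,S(366,62),130)
P('R rear top in',md,D(103,405),130);P('L rear top in',md,D(213,395),130)
P('R frlip',ms,S(413,465),60);P('L frlip',ms,S(315,455),60)
print(tri(ms,S(365,385),md,D(195,198)))
E
```

```text
uptop L [583.8 260.5] in 72.3 lat(right+) -13.2
uptop R [605.7 270. ] in 75.1 lat(right+) 10.4
uptop front side [605.5 263.6] in 69.1 lat(right+) 8.4
upt rear [600.5 268.2] in 74.9 lat(right+) 4.9
flat rear left [592.3 298.6] in 106.3 lat(right+) 5.8
R fr bottom [636.4 202.2] in 1.4 lat(right+) 20.6
L fr bottom [597.6 189.9] in 0.6 lat(right+) -20.0
R rear top in [576.6 417.4] in 224.8 lat(right+) 24.4
L rear top in [533.7 405.9] in 225.9 lat(right+) -20.0
R rear top in [570.6 421.6] in 230.5 lat(right+) 19.9
L rear top in [532.  408.8] in 229.1 lat(right+) -20.8
R frlip [641.5 202.4] in 0.2 lat(right+) 25.6
L frlip [594.7 189.5] in 1.1 lat(right+) -22.9
(array([595.84365377, 264.29300157,  35.59625135]), np.float64(1.6374804104134475))
```

Request:
{"api": "step_arm", "payload": {"rows": [[0,0.0015,0.04,0],[0,0.0015,0.085,0],[0,0.0015,0.12,0],[0,0.0015,0.138,0],[0,0.0015,0.138,0],[0,0.0015,0.138,0]]}}

```text
clock: 2.2
tool_pos: [481.2, -71.0, 3.8]
orientation: [3.141, 0.018, 0.0]
ft_force: [0.3, 0.0, 1.1]
opening: 85.3
```

Request:
{"api": "step_arm", "payload": {"rows": [[0,0,0,0],[0,0,0,0],[0,0,0,0],[0,0,0,0],[0,0,0,0],[0,0,0,0]], "hand": 1, "squeeze": 80}}

```text
clock: 2.8
tool_pos: [481.6, -71.1, 4.2]
orientation: [3.141, 0.017, 0.002]
ft_force: [-0.7, -0.5, 6.3]
opening: 24.9
```

Request:
{"api": "step_arm", "payload": {"rows": [[0,0,-0.03,0],[0,0,-0.075,0],[0,0,-0.12,0],[0,0,-0.16,0],[0,0,-0.16,0],[0,0,-0.16,0]]}}

```text
clock: 3.4
tool_pos: [481.3, -71.0, 163.6]
orientation: [3.141, 0.017, 0.002]
ft_force: [0.2, 1.2, -2.3]
opening: 24.7
```

```bash
python3 - <<'E'
from h import *
o=get_obs(); print(o['clock'],o['tool_pos'],o['opening'],o['ft_force'])
snap('wrist','wrist2')
E
```

```text
3.4 [481.27377051 -71.02478025 163.57048768] 24.6540349165808 [ 0.1917411   1.16978374 -2.3381757 ]
```

View pics/wrist2.png

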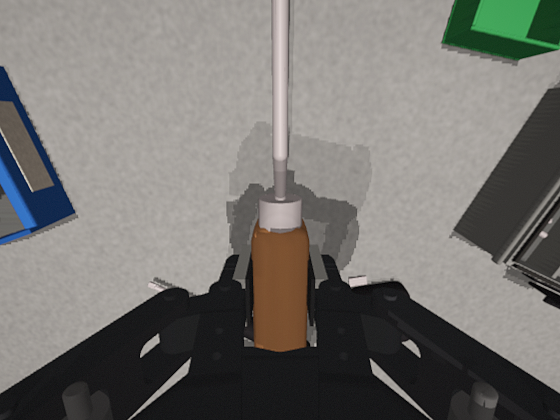

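Request:
{"api": "step_arm", "payload": {"rows": [[0.024,-0.006,0,-0.14],[0.05,-0.012,0,-0.28],[0.075,-0.018,0,-0.42],[0.1,-0.024,0,-0.56],[0.125,-0.03,0,-0.7],[0.15,-0.036,0,-0.84],[0.175,-0.042,0,-0.98],[0.199,-0.047,0,-1.12]]}}

```text
clock: 4.25
tool_pos: [679.3, -21.4, 159.3]
orientation: [-2.645, -1.689, 0.007]
ft_force: [0.6, -0.6, -1.0]
opening: 24.1
```

Request:
{"api": "step_arm", "payload": {"rows": [[0,0,0,-0.14],[0,0,0,-0.28],[0,0,0,-0.42],[0,0,0,-0.56],[0,0,0,-0.7],[0,0,0,-0.725],[0,0,0,-0.725]]}}

```text
clock: 4.95
tool_pos: [678.8, -21.8, 160.8]
orientation: [-1.885, -2.509, 0.003]
ft_force: [0.2, 0.2, -1.6]
opening: 24.8
```

```bash
python3 - <<'E'
from h import *
from scipy.spatial.transform import Rotation as Ro
o=get_obs(); print(o['clock'],o['tool_pos'],o['opening'],o['ft_force'],np.round(o['joints'],2)); print(np.round(Ro.from_rotvec(o['orientation']).as_matrix(),3))
snap('wrist','wrist3'); snap('scene','scene3'); snap('side','side3')
E
```

```text
4.95 [678.7626532  -21.80928306 160.78255625] 24.837004147890404 [ 0.19185316  0.19155498 -1.59837021] [-0.08  0.31  1.11  0.    1.73 -0.36]
[[-0.279  0.96  -0.004]
 [ 0.96   0.279  0.   ]
 [ 0.001 -0.003 -1.   ]]
```

View pics/wrist3.png

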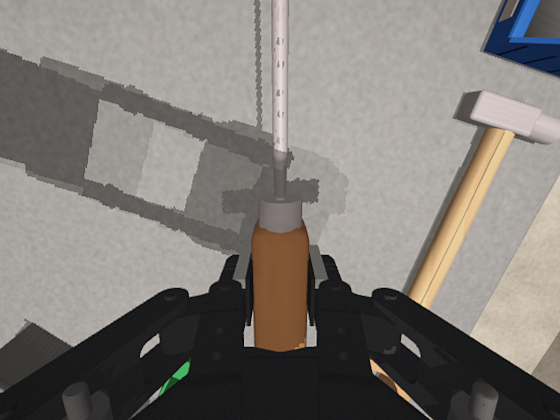

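View pics/side3.png

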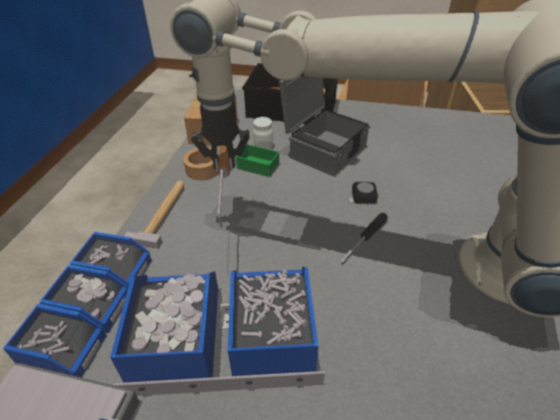

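View pics/scene3.png

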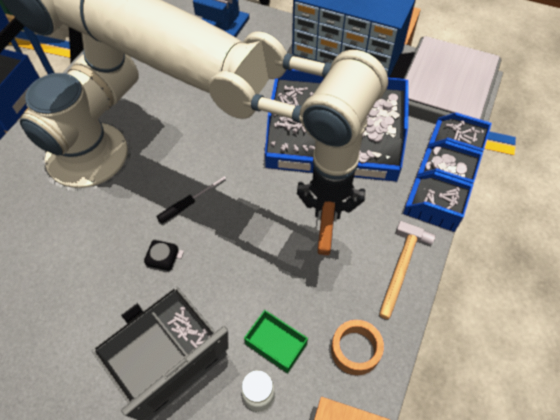

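Request:
{"api": "step_arm", "payload": {"rows": [[0,0,0.045,0],[0,0,0.09,0],[0,0,0.108,0],[0,0,0.108,0],[0,0,0.108,0]]}}

```text
clock: 5.6
tool_pos: [679.7, -21.9, 56.0]
orientation: [1.884, 2.513, 0.0]
ft_force: [-0.4, 0.1, 0.2]
opening: 24.6
```

```bash
python3 - <<'E'
from h import *
from scipy.spatial.transform import Rotation as Ro
o=get_obs(); p=np.array(o['tool_pos']);R=Ro.from_rotvec(o['orientation']).as_matrix();print(p)
im,md=snap('side','side4')
for d,h in((194.5,0),(205.5,46),(120,46)):
    X=p+R[:,0]*d; X[2]=p[2]-4+h; print(X,proj(md,X))
c=im[160:330,170:290]; cv2.imwrite('pics/c7.png',cv2.cvtColor(cv2.resize(c,None,fx=3.5,fy=3.5,interpolation=2),4))
E
```

```text
[679.74117683 -21.88784527  55.95285817]
[625.2133914  164.8123673   51.95285817] [225.63568942 261.50010406]
[622.12955777 175.37124821  97.95285817] [223.43942194 251.06214744]
[646.09935548  93.29994655  97.95285817] [224.92870932 223.29170132]
```

View pics/c7.png

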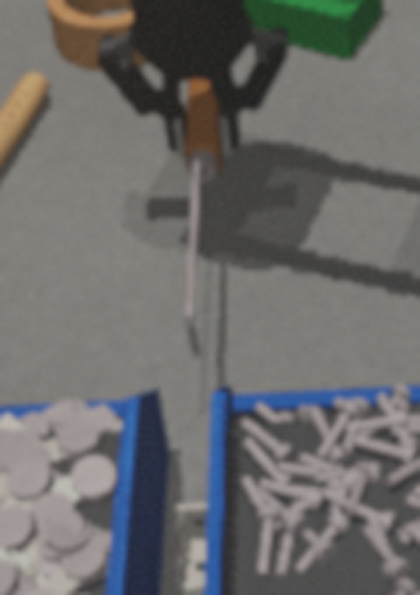

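Request:
{"api": "step_arm", "payload": {"rows": [[0.03,0,0,0],[0.065,0,0,0],[0.1,0,0,0],[0.121,0,0,0],[0.121,0,0,0],[0.121,0,0,0]]}}

```text
clock: 6.25
tool_pos: [646.8, 94.5, 58.0]
orientation: [1.88, 2.512, 0.004]
ft_force: [0.7, -0.6, -1.4]
opening: 24.6
```

```bash
python3 - <<'E'
from h import *
from scipy.spatial.transform import Rotation as Ro
o=get_obs(); p=np.array(o['tool_pos']);R=Ro.from_rotvec(o['orientation']).as_matrix();print(p,o['ft_force'])
im,md=snap('side','side5')
im2,ms=snap('scene','scene5')
for d,h in((194.5,0),(205.5,46),(120,46)):
    X=p+R[:,0]*d; X[2]=p[2]-4+h; print(X,proj(md,X),proj(ms,X))
c=im[240:340,170:290]; c=cv2.resize(c,None,fx=4.5,fy=4.5,interpolation=2)
c2=im2[80:180,300:370]; c2=cv2.resize(c2,None,fx=3.6,fy=4.5,interpolation=2)
cv2.imwrite('pics/c8.png',cv2.cvtColor(np.hstack([c,c2]),4))
E
```

```text
[646.75117105  94.52204711  58.00098885] [ 0.70413443 -0.56208859 -1.35842328]
[591.92765571 281.13545192  54.00098885] [223.04421879 306.72116545] [334.79836602 133.94140534]
[588.827097   291.6894234  100.00098885] [220.48373405 297.24195319] [336.6767887 118.516651 ]
[612.92689423 209.65628144 100.00098885] [222.28153785 263.14924805] [334.11847854 145.04999659]
```

View pics/c8.png

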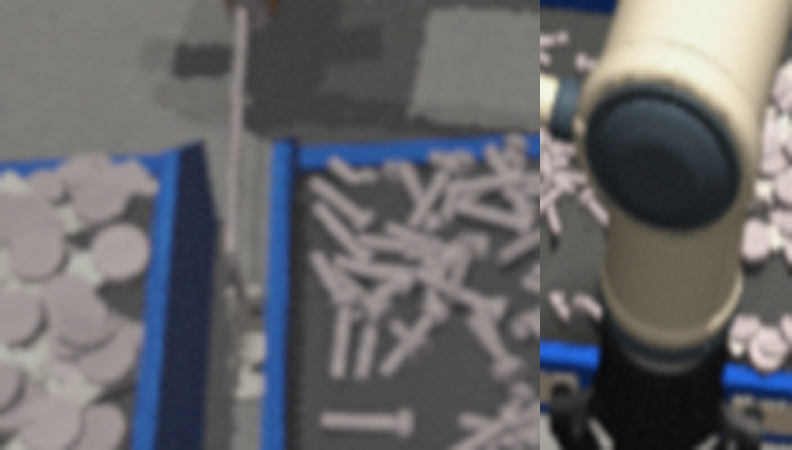

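Request:
{"api": "step_arm", "payload": {"rows": [[0,-0.003,0.0,0],[0,-0.003,0.012,0],[0,-0.003,0.022,0],[0,-0.003,0.03,0],[0,-0.003,0.036,0],[0,-0.003,0.036,0],[0,-0.003,0.036,0]]}}

```text
clock: 7.05
tool_pos: [642.6, 93.5, 19.1]
orientation: [-1.883, -2.514, 0.0]
ft_force: [-0.2, -0.1, -1.5]
opening: 24.5
```

Request:
{"api": "step_arm", "payload": {"rows": [[0,0,0.004,0],[0,0,0.008,0],[0,0,0.008,0],[0,0,0.008,0]]}}

```text
clock: 7.45
tool_pos: [642.5, 93.5, 11.1]
orientation: [-1.883, -2.514, 0.0]
ft_force: [0.8, 0.0, -1.3]
opening: 24.6
```

```bash
python3 - <<'E'
from h import *
o=get_obs(); p=np.array(o['tool_pos']);print(p,o['ft_force'],o['moment'])
im,md=snap('side','side6')
c=im[240:340,170:290]; c=cv2.resize(c,None,fx=6,fy=6,interpolation=2)
cv2.imwrite('pics/c9.png',cv2.cvtColor(c,4))
E
```

```text
[642.48190278  93.45252928  11.10871902] [ 0.77698657  0.04912948 -1.2595616 ] [-0.05017742 -0.00625073 -0.04842114]
```

View pics/c9.png

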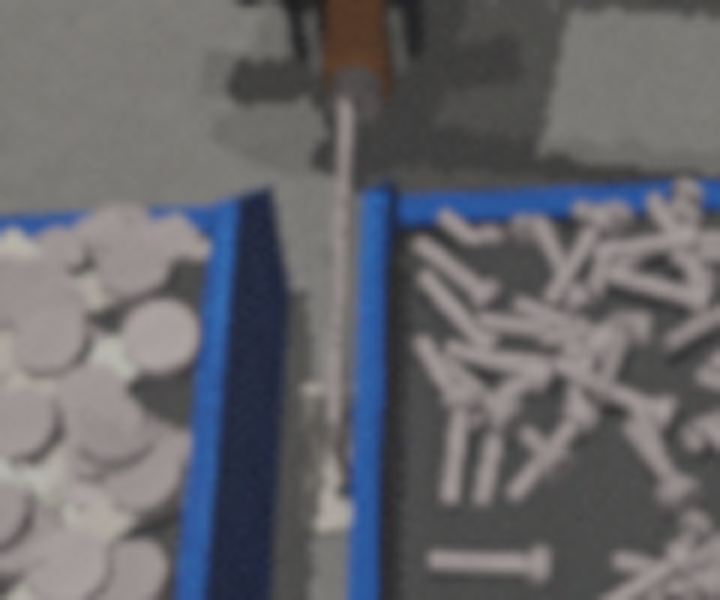

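Request:
{"api": "step_arm", "payload": {"rows": [[-0.005,0,0,0],[-0.01,0,0,0],[-0.016,0,0,0],[-0.022,0,0,0],[-0.028,0,0,0],[-0.034,0,0,0],[-0.04,0,0,0]]}}

```text
clock: 8.2
tool_pos: [654.0, 54.5, 11.3]
orientation: [-1.884, -2.514, -0.0]
ft_force: [-0.4, 0.0, -1.1]
opening: 24.6
```

```bash
python3 - <<'E'
from h import *
o=get_obs(); p=np.array(o['tool_pos']);print(p,o['ft_force'],o['moment'])
im,md=snap('side','side7')
c=im[240:340,170:290]; c=cv2.resize(c,None,fx=6,fy=6,interpolation=2)
cv2.imwrite('pics/c10.png',cv2.cvtColor(c,4))
E
```

```text
[654.00534139  54.50625678  11.27853075] [-0.39032013  0.03545077 -1.11145309] [ 0.11859762 -0.02567064 -0.02481159]
```

View pics/c10.png

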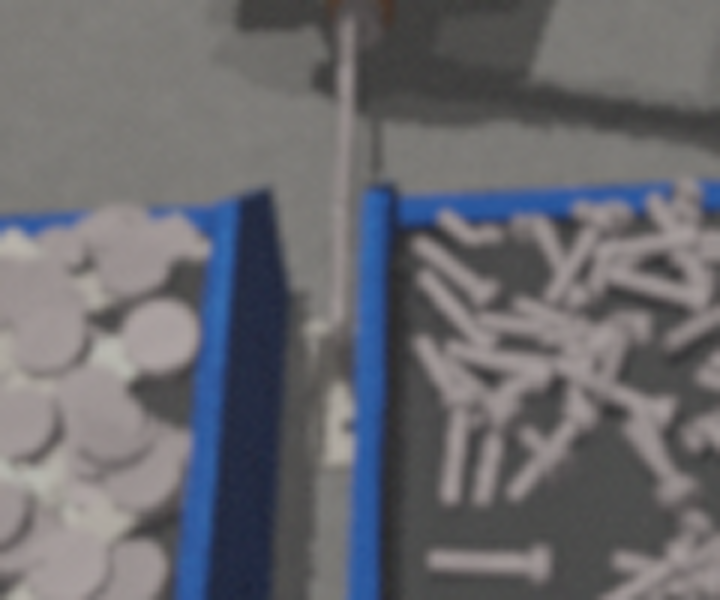

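Request:
{"api": "step_arm", "payload": {"rows": [[-0.006,0,0,0],[-0.014,0,0,0],[-0.024,0,0,0],[-0.034,0,0,0],[-0.044,0,0,0],[-0.056,0,0,0],[-0.068,0,0,0],[-0.08,0,0,0]]}}

```text
clock: 9.05
tool_pos: [676.6, -22.9, 11.3]
orientation: [1.884, 2.514, -0.0]
ft_force: [0.3, 0.4, -1.4]
opening: 24.6
```

Request:
{"api": "step_arm", "payload": {"rows": [[-0.012,0,0,0],[-0.024,0,0,0],[-0.036,0,0,0],[-0.048,0,0,0],[-0.06,0,0,0],[-0.072,0,0,0],[-0.084,0,0,0],[-0.095,0,0,0]]}}

```text
clock: 9.85
tool_pos: [703.3, -113.9, 11.3]
orientation: [1.884, 2.514, -0.0]
ft_force: [-1.1, 0.7, -1.9]
opening: 24.3
```

```bash
python3 - <<'E'
from h import *
o=get_obs(); p=np.array(o['tool_pos']);print(p,o['ft_force'],o['moment'])
im,md=snap('side','side8'); im,md=snap('scene','scene8')
E
```

```text
[ 703.33274889 -113.94777244   11.25887171] [-1.08264487  0.67351115 -1.93664673] [ 0.06720705  0.00760341 -0.01530412]
```

View pics/side8.png

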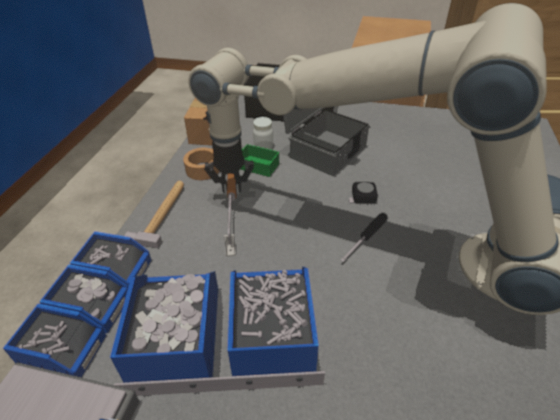

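View pics/scene8.png

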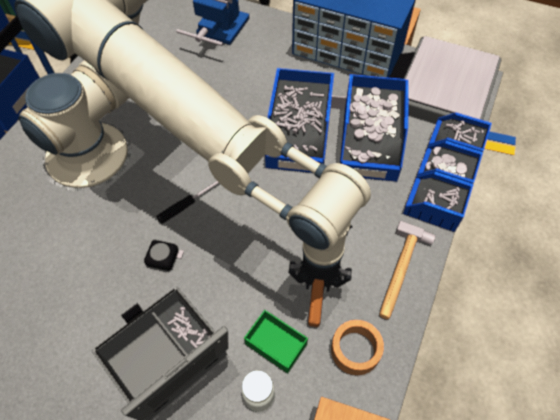

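Request:
{"api": "step_arm", "payload": {"rows": [[0.004,0,0,0],[0.008,0,0,0],[0.008,0,-0.01,0],[0.008,0,-0.03,0],[0.008,0,-0.06,0],[0.008,0,-0.1,0],[0.008,0,-0.1,0]]}}

```text
clock: 10.65
tool_pos: [703.9, -105.2, 121.1]
orientation: [1.875, 2.505, 0.009]
ft_force: [0.2, 0.4, -0.6]
opening: 24.6
```

```bash
python3 - <<'E'
from h import *
o=get_obs(); p=np.array(o['tool_pos']);print(p,o['ft_force'],o['joints'])
im,md=snap('side','side9')
c=im[150:290,150:310]; c=cv2.resize(c,None,fx=4,fy=4,interpolation=2)
cv2.imwrite('pics/c11.png',cv2.cvtColor(c,4))
E
```

```text
[ 703.91023696 -105.16056875  121.06933375] [ 0.20479841  0.43243183 -0.55137633] [-1.96101236e-01  3.87804702e-01  1.08252136e+00  2.83301169e-05
  1.65774984e+00 -4.81955787e-01]
```

View pics/c11.png

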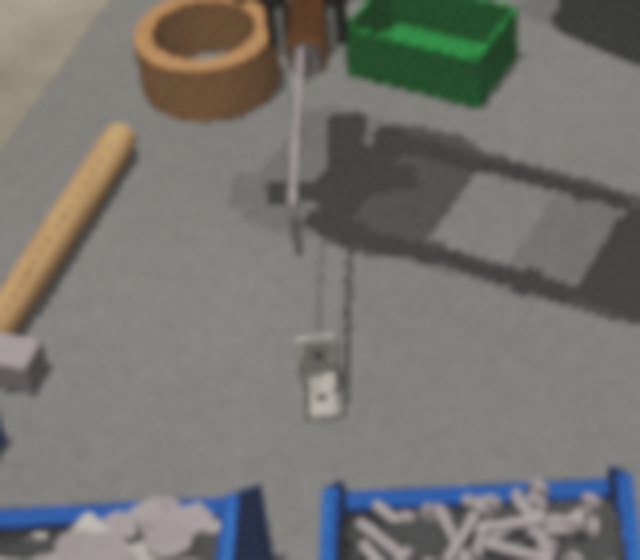

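Request:
{"api": "step_arm", "payload": {"rows": [[0.01,-0.022,-0.01,0.1],[0.024,-0.05,-0.02,0.24],[0.036,-0.077,-0.02,0.38],[0.048,-0.104,-0.02,0.52],[0.06,-0.13,-0.02,0.66],[0.072,-0.156,-0.02,0.8],[0.084,-0.18,-0.02,0.94],[0.095,-0.2045,-0.02,1.08]]}}

```text
clock: 11.5
tool_pos: [476.1, -70.9, 130.1]
orientation: [-2.91, -1.18, 0.002]
ft_force: [-0.8, -0.3, -1.8]
opening: 24.8
```

Request:
{"api": "step_arm", "payload": {"rows": [[0,0,0,0.14],[0,0,0,0.28],[0,0,0,0.42],[0,0,0,0.56],[0,0,0,0.7],[0,0,0,0.765],[0,0,0,0.765],[0,0,0,0.765]]}}

```text
clock: 12.3
tool_pos: [477.5, -71.3, 130.6]
orientation: [-3.141, -0.021, 0.002]
ft_force: [-0.3, 0.8, -1.7]
opening: 24.7
```

```bash
python3 - <<'E'
from h import *
from scipy.spatial.transform import Rotation as Ro
o=get_obs(); print(o['clock'],o['tool_pos'],np.round(Ro.from_rotvec(o['orientation']).as_matrix()[:,0],3))
im,md=snap('side','side10')
im,md=snap('scene','scene10')
E
```

```text
12.3 [477.45486887 -71.27838418 130.60041809] [ 1.     0.013 -0.001]
```

View pics/side10.png

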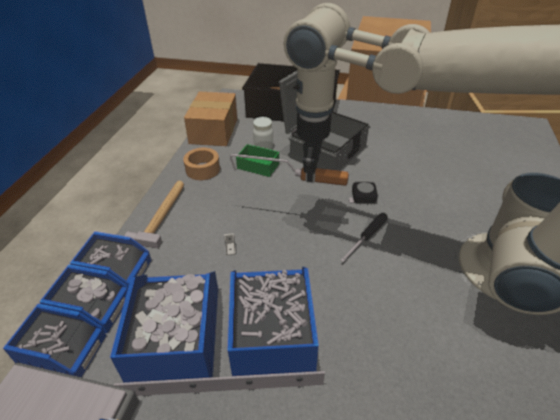

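View pics/scene10.png

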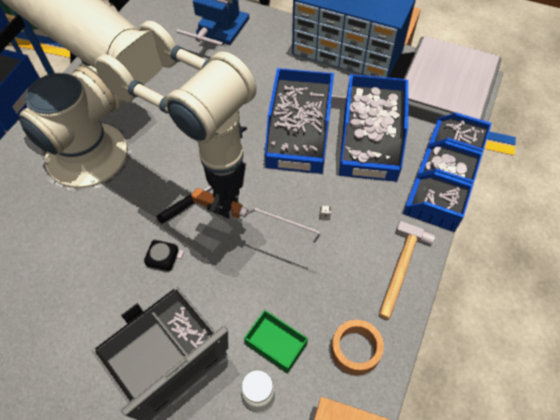

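Request:
{"api": "step_arm", "payload": {"rows": [[0,0,0.04,0],[0,0,0.08,0],[0,0,0.11,0],[0,0,0.12,0],[0,0,0.125,0],[0,0,0.126,0],[0,0,0.126,0]]}}

```text
clock: 13.1
tool_pos: [479.1, -71.8, 7.1]
orientation: [3.141, 0.017, 0.005]
ft_force: [0.0, 0.2, -1.7]
opening: 24.9
```

Request:
{"api": "step_arm", "payload": {"rows": [[0,0,0,0],[0,0,0,0],[0,0,0,0],[0,0,0,0],[0,0,0,0],[0,0,0,0],[0,0,-0.005,0]], "hand": -1}}

```text
clock: 13.8
tool_pos: [477.3, -71.4, 9.6]
orientation: [-3.141, -0.017, 0.003]
ft_force: [0.1, 0.1, 0.3]
opening: 85.1
```

Request:
{"api": "step_arm", "payload": {"rows": [[0,0,-0.04,0],[0,0,-0.08,0],[0,0,-0.12,0],[0,0,-0.15,0]]}}

```text
clock: 14.2
tool_pos: [478.3, -71.6, 163.7]
orientation: [3.141, 0.017, 0.005]
ft_force: [0.9, -0.4, -0.3]
opening: 85.8
```

```bash
python3 - <<'E'
from h import *
im,ms=snap('scene','scene11'); im2,md=snap('side','side11')
c=cv2.resize(im[180:270,190:350],None,fx=4.9,fy=4.9,interpolation=2); cv2.imwrite('pics/c12.png',cv2.cvtColor(c,4))
c=cv2.resize(im2[220:270,200:260],None,fx=12,fy=12,interpolation=2); cv2.imwrite('pics/c13.png',cv2.cvtColor(c,4))
c=cv2.resize(im[195:230,305:345],None,fx=15,fy=15,interpolation=2); cv2.imwrite('pics/c14.png',cv2.cvtColor(c,4))
E
```

```text
(no output)
```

View pics/c12.png

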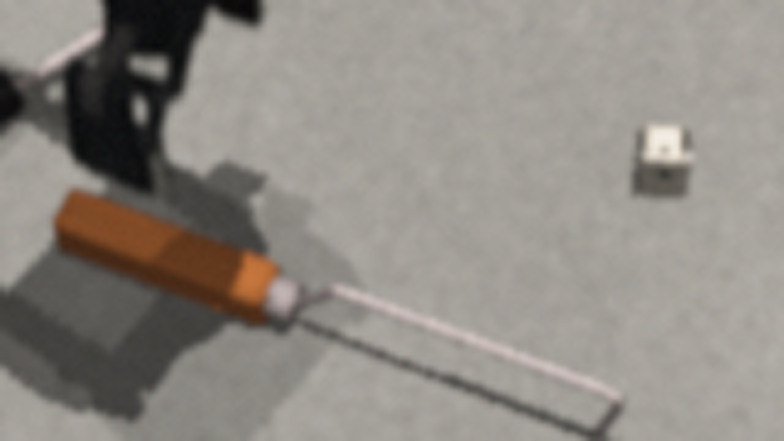

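View pics/c13.png

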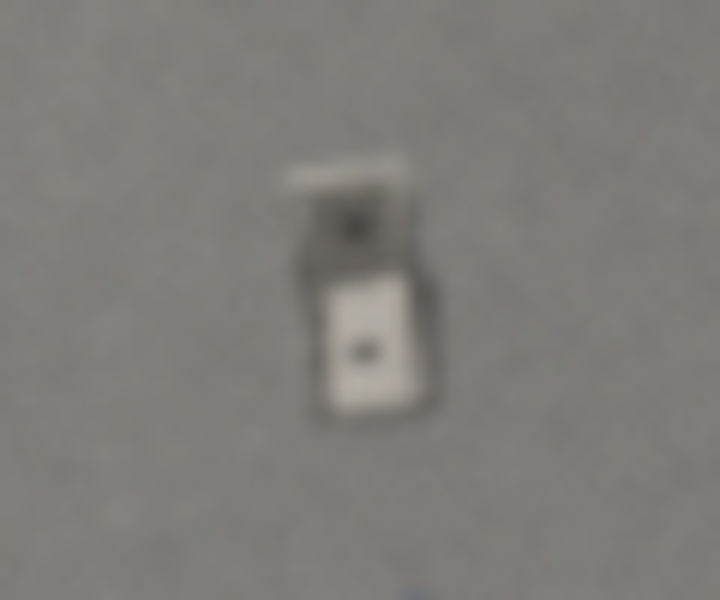

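View pics/c14.png

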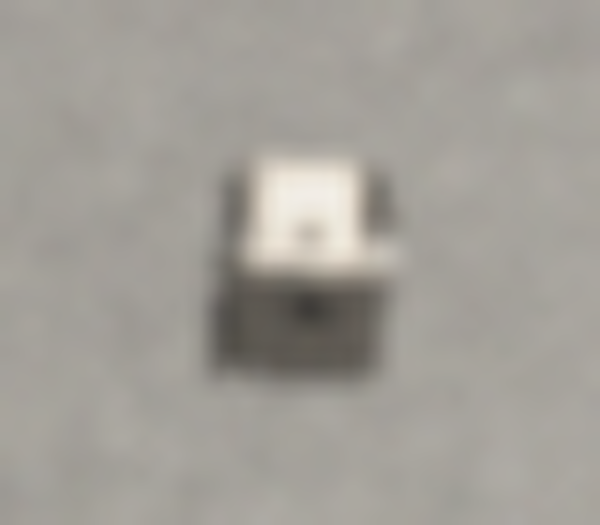

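```bash
python3 - <<'E'
from h import *
_,ms=load('scene11');_,md=load('side11')
S=lambda u,v:(305+u/15,195+v/15); D=lambda u,v:(200+u/12,220+v/12)
P=lambda n,m,uv,z: print(n,np.round(onz(m,uv,z),1))
P('sc top front L',ms,S(240,268),34);P('sc top front R',ms,S(395,260),34)
P('sc bot front L',ms,S(215,372),0);P('sc bot front R',ms,S(372,374),0)
P('sd top L(pic)',md,D(285,182),34);P('sd top R(pic)',md,D(408,165),34)
P('sd floor rear L',md,D(330,413),4);P('sd floor rear R',md,D(418,405),4)
P('sd base rear L',md,D(318,425),0);P('sd base rear R',md,D(435,415),0)
E
```

```text
sc top front L [643.1  57.   34. ]
sc top front R [665.1  68.1  34. ]
sc bot front L [640.9  57.1   0. ]
sc bot front R [664.4  66.9   0. ]
sd top L(pic) [662.8  71.1  34. ]
sd top R(pic) [640.   61.2  34. ]
sd floor rear L [645.5 103.4   4. ]
sd floor rear R [628.9  97.6   4. ]
sd base rear L [648.3 103.7   0. ]
sd base rear R [626.1  96.    0. ]
```

Request:
{"api": "step_arm", "payload": {"rows": [[0.02,-0.018,0,-0.14],[0.043,-0.036,0,-0.28],[0.065,-0.054,0,-0.42],[0.086,-0.072,0,-0.56],[0.108,-0.09,0,-0.7],[0.13,-0.108,0,-0.84],[0.15,-0.126,0,-0.98],[0.172,-0.144,0,-1.12]]}}

```text
clock: 15.1
tool_pos: [648.6, 75.1, 159.1]
orientation: [-2.647, -1.69, 0.002]
ft_force: [0.5, 0.6, 0.5]
opening: 85.6
```

Request:
{"api": "step_arm", "payload": {"rows": [[0,0,0,-0.14],[0,0,0,-0.28],[0,0,0,-0.42],[0,0,0,-0.56],[0,0,0,-0.7],[0,0,0,-0.836],[0,0,0,-0.836],[0,0,0,-0.836]]}}

```text
clock: 15.9
tool_pos: [648.0, 74.3, 159.5]
orientation: [-1.745, -2.611, 0.001]
ft_force: [0.5, -0.2, 0.3]
opening: 85.4
```

```bash
python3 - <<'E'
from h import *
from scipy.spatial.transform import Rotation as Ro
o=get_obs(); print(o['clock'],o['tool_pos'],np.round(Ro.from_rotvec(o['orientation']).as_matrix()[:,0],3))
im,ms=snap('wrist','wrist12')
for X in ([645,82,0],[653,63,34],[637,100.5,0]): print(proj(ms,X))
E
```

```text
15.9 [648.0403811   74.29331    159.49264987] [-0.382  0.924  0.   ]
[280.04800762 183.59488726]
[280.17648772 212.7247671 ]
[279.72820147 164.05225791]
```

View pics/wrist12.png

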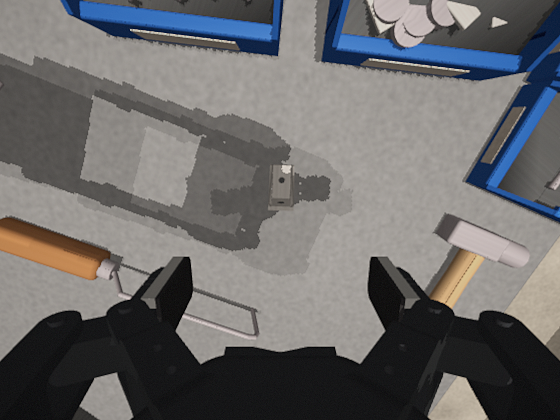

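Request:
{"api": "step_arm", "payload": {"rows": [[0,0.0015,0.045,0],[0,0.0015,0.09,0],[0,0.0015,0.13,0],[0,0.0015,0.15,0],[0,0.0015,0.155,0],[0,0.0015,0.155,0],[0,0.0015,0.155,0]]}}

```text
clock: 16.65
tool_pos: [650.9, 74.9, 7.5]
orientation: [1.741, 2.612, 0.003]
ft_force: [-0.1, 0.5, 1.0]
opening: 85.5
```

Request:
{"api": "step_arm", "payload": {"rows": [[0,0,0,0],[0,0,0,0],[0,0,0,0],[0,0,0,0],[0,0,0,0],[0,0,0,0]], "hand": 1, "squeeze": 50}}

```text
clock: 17.25
tool_pos: [650.0, 74.8, 5.8]
orientation: [1.741, 2.614, 0.001]
ft_force: [0.4, -0.4, 3.2]
opening: 22.8
```

Request:
{"api": "step_arm", "payload": {"rows": [[0,0,-0.02,0],[0,0,-0.06,0],[0,0,-0.11,0],[0,0,-0.155,0],[0,0,-0.2,0],[0,0,-0.2,0]]}}

```text
clock: 17.85
tool_pos: [651.9, 75.0, 214.7]
orientation: [1.735, 2.606, 0.013]
ft_force: [-0.1, 0.5, -0.5]
opening: 23.3
```

```bash
python3 - <<'E'
from h import *
from scipy.spatial.transform import Rotation as Ro
o=get_obs(); print(o['clock'],o['tool_pos'],o['opening'],np.round(Ro.from_rotvec(o['orientation']).as_matrix()[:,0],3))
im,ms=snap('wrist','wrist13');im,ms=snap('side','side13');
c=cv2.resize(im[120:260,150:310],None,fx=4,fy=4,interpolation=2); cv2.imwrite('pics/c15.png',cv2.cvtColor(c,4))
im,ms=snap('scene','scene13');
E
```

```text
17.85 [651.94834389  75.04444474 214.66012797] 23.305513029910706 [-0.386  0.923 -0.004]
```

View pics/wrist13.png

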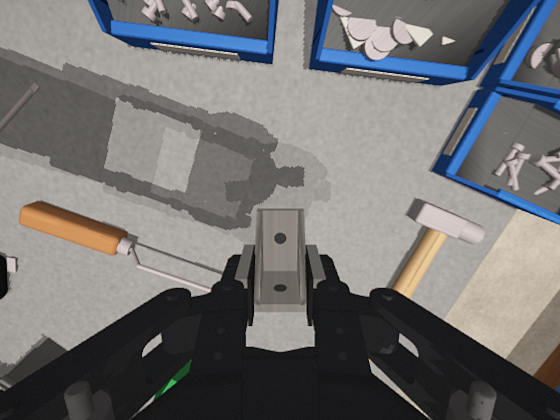

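View pics/c15.png

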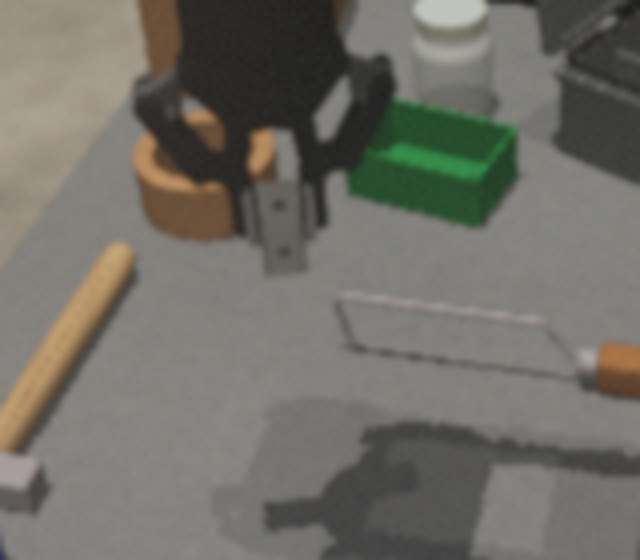

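View pics/scene13.png

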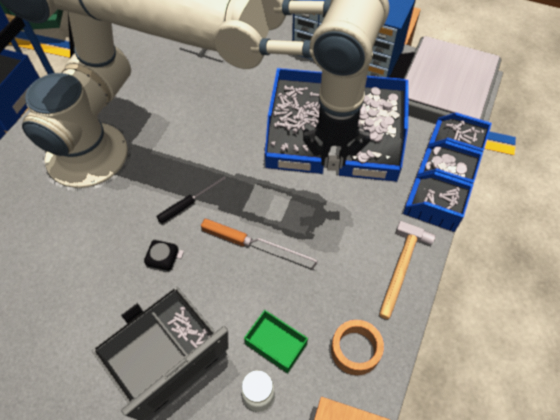

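Request:
{"api": "step_arm", "payload": {"rows": [[-0.02,-0.022,0,0.08],[-0.046,-0.052,0,0.18],[-0.072,-0.081,0,0.28],[-0.098,-0.11,0,0.38],[-0.124,-0.14,0,0.5],[-0.15,-0.17,0,0.62],[-0.177,-0.199,0,0.72],[-0.203,-0.228,0,0.8]]}}

```text
clock: 18.8
tool_pos: [515.8, -201.3, 202.1]
orientation: [-2.622, -1.723, 0.004]
ft_force: [0.4, -0.3, -1.1]
opening: 23.3
```

Request:
{"api": "step_arm", "payload": {"rows": [[-0.035,0.003,0,0.01],[-0.07,0.006,0,0.02],[-0.105,0.009,0,0.03],[-0.14,0.013,0,0.05],[-0.175,0.017,0,0.05],[-0.205,0.02,0,0.05],[-0.229,0.0217,0,0.05],[-0.229,0.0217,0,0.05]]}}

```text
clock: 19.6
tool_pos: [445.3, -421.4, 201.3]
orientation: [-2.663, -1.657, 0.003]
ft_force: [-0.1, 0.5, -1.4]
opening: 23.0
```

Request:
{"api": "step_arm", "payload": {"rows": [[0,0,0,0],[0,0,0,0]]}}

```text
clock: 19.8
tool_pos: [447.7, -418.3, 203.9]
orientation: [-2.662, -1.664, 0.0]
ft_force: [0.1, 0.6, -0.6]
opening: 22.9
```

```bash
python3 - <<'E'
from h import *
from scipy.spatial.transform import Rotation as Ro
o=get_obs(); print(o['clock'],o['tool_pos'],o['opening'],np.round(Ro.from_rotvec(o['orientation']).as_matrix()[:,0],3))
im,ms=snap('wrist','wrist14');im,ms=snap('scene','scene14');im,ms=snap('side','side14')
E
```

```text
19.8 [ 447.69866487 -418.34358852  203.85726813] 22.898823735806744 [0.438 0.899 0.001]
```

View pics/wrist14.png

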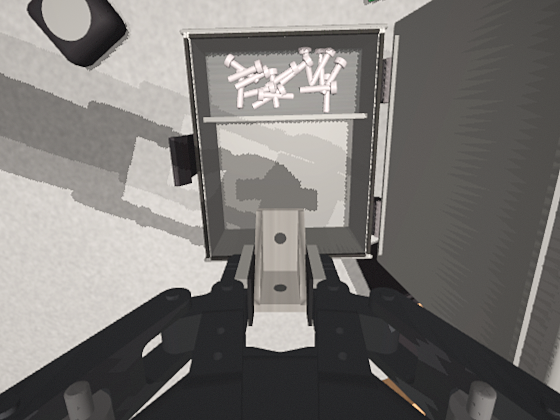

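View pics/scene14.png

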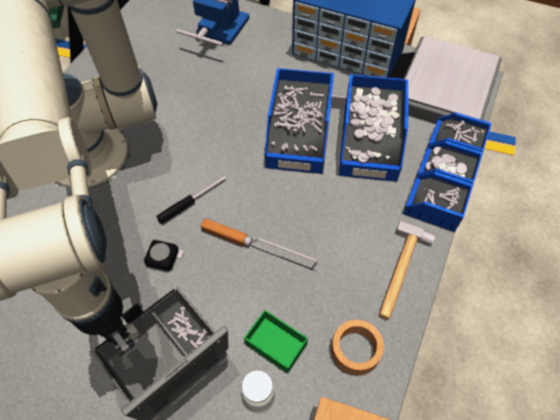

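View pics/side14.png

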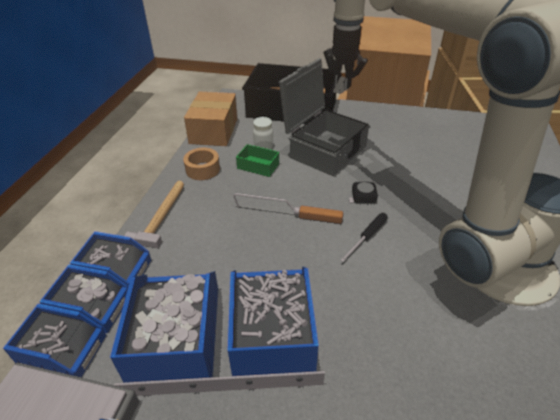

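```bash
python3 - <<'E'
from h import *
_,m=load('wrist14')
for n,uv,z in [('rim FL',(187,34),80),('rim RL',(382,30),80),('rim F-y',(208,258),80),('rim R-y',(371,258),80),('div F',(203,120),67),('div R',(366,116),67),('floor F-y',(226,228),6),('floor R-y',(350,227),6)]: print(n,np.round(onz(m,uv,z),1))
a=onz(m,(208,258),80);b=onz(m,(371,258),80);o=np.array([447.7,-418.3])
c=(onz(m,(187,34),80)+onz(m,(382,30),80)+a+b)/4; print('case c',c)
print('hinge',onz(m,(378,240),82))
cx=np.array([.9,-.436]);cy=np.array([.436,.9])
for n,uv,z in [('rim FL',(187,34),80),('rim RL',(382,30),80),('rim F-y',(208,258),80),('rim R-y',(371,258),80),('div',(285,118),67)]:
    d=onz(m,uv,z)[:2]-o; print(n,round(d@cx,1),round(d@cy,1))
E
```

```text
rim FL [ 440.3 -262.4   80. ]
rim RL [ 580.4 -327.7   80. ]
rim F-y [ 357.7 -439.7   80. ]
rim R-y [ 501.1 -509.4   80. ]
div F [ 415.7 -323.6   67. ]
div R [ 548.5 -384.5   67. ]
floor F-y [ 363.6 -438.7    6. ]
floor R-y [ 499.3 -503.3    6. ]
case c [ 469.89969569 -384.8044534    80.        ]
hinge [ 513.75969436 -493.50202423   82.        ]
rim FL -74.6 137.1
rim RL 80.0 139.4
rim F-y -71.7 -58.5
rim R-y 87.8 -58.7
div 3.6 72.8
```

Request:
{"api": "step_arm", "payload": {"rows": [[0,0,0.035,0],[0,0,0.075,0],[0,0,0.115,0],[0,0,0.15,0],[0,0,0.172,0],[0,0,0.182,0],[0,0,0.188,0],[0,0,0.188,0]]}}

```text
clock: 20.75
tool_pos: [447.9, -419.4, 17.7]
orientation: [2.664, 1.665, 0.0]
ft_force: [0.2, -0.1, -0.2]
opening: 23.0
```

Request:
{"api": "step_arm", "payload": {"rows": [[0,0,0,0],[0,0,0,0]]}}

```text
clock: 20.95
tool_pos: [448.3, -420.2, 19.2]
orientation: [2.662, 1.663, 0.001]
ft_force: [-0.0, -0.3, -1.0]
opening: 23.2
```

Request:
{"api": "step_arm", "payload": {"rows": [[0,0,0.003,0],[0,0,0.006,0],[0,0,0.006,0],[0,0,0.006,0]]}}

```text
clock: 21.35
tool_pos: [447.9, -419.9, 11.9]
orientation: [2.663, 1.664, 0.0]
ft_force: [-0.9, -1.4, 2.5]
opening: 23.0
```

Request:
{"api": "step_arm", "payload": {"rows": [[0,0,0,0],[0,0,0,0],[0,0,0,0],[0,0,0,0]], "hand": -0.2}}

```text
clock: 21.75
tool_pos: [447.4, -419.3, 11.0]
orientation: [-2.664, -1.664, 0.0]
ft_force: [0.1, 0.1, 0.8]
opening: 51.4
```

Request:
{"api": "step_arm", "payload": {"rows": [[0,0,-0.02,0],[0,0,-0.06,0],[0,0,-0.1,0],[0,0,-0.145,0],[0,0,-0.18,0],[0,0,-0.18,0]]}}

```text
clock: 22.35
tool_pos: [449.1, -421.1, 199.1]
orientation: [2.655, 1.659, 0.004]
ft_force: [0.3, 0.0, 1.3]
opening: 51.3
```

```bash
python3 - <<'E'
from h import *
from scipy.spatial.transform import Rotation as Ro
o=get_obs(); print(o['clock'],o['tool_pos'],o['opening'],np.round(o['joints'],2),np.round(Ro.from_rotvec(o['orientation']).as_matrix()[:,0],3))
im,ms=snap('wrist','wrist15');im,ms=snap('side','side15')
c=cv2.resize(im[55:180,260:400],None,fx=4.5,fy=4.5,interpolation=2); cv2.imwrite('pics/c16.png',cv2.cvtColor(c,4))
E
```

```text
22.35 [ 449.12247806 -421.06511968  199.07530938] 51.26150014855852 [-0.81  0.12  1.26  0.    1.75 -0.35] [ 0.439  0.899 -0.004]
```

View pics/wrist15.png

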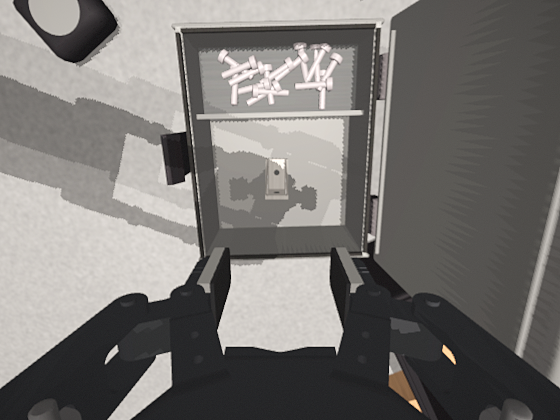

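View pics/c16.png

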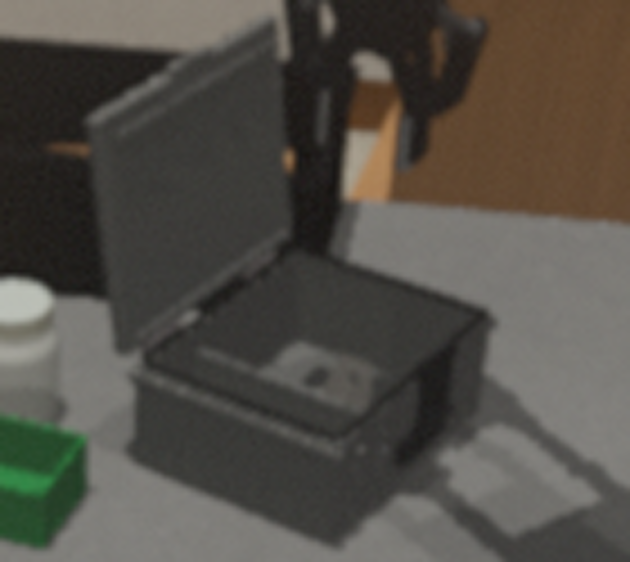

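```bash
python3 - <<'E'
from h import *
_,ms=load('scene0');_,md=load('side15')
c=np.array([470.5,-385.5]);cx=np.array([.9,-.436]);cy=np.array([.436,.9])
for a,b in [((226.1,327.8),(280.4,81.2)),((122.8,411.9),(320.4,59))]:
    X,e=tri(ms,a,md,b); d=X[:2]-c; print(X,e,'case',d@cx,d@cy,'ang',np.pi-np.arctan2(X[2]-82,d@cx-84))
E
python3 - <<'E'
import sys; sys.path.insert(0,'.')
from h import *
im,_=load('scene14'); c=cv2.resize(im[280:420,90:290],None,fx=4,fy=4,interpolation=2); cv2.imwrite('pics/c17.png',cv2.cvtColor(c,4))
E
```

```text
[ 614.84132233 -341.43141677  244.86038542] 1.9719185789530842 case 110.69328781008308 102.59454144667416 ang 1.7332547248056005
[ 529.52576782 -523.91149553  241.64131116] 0.33846331043339495 case 113.47060309122537 -98.83511121117976 ang 1.7533462517123213
```

View pics/c17.png

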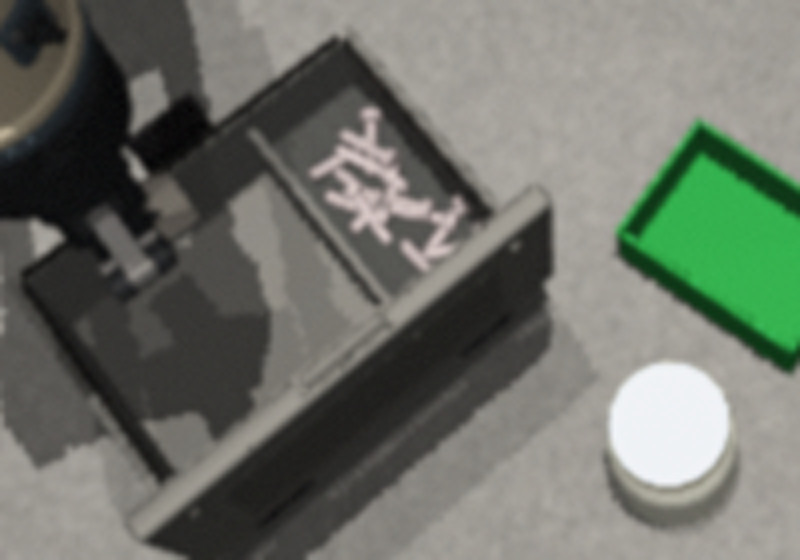

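Request:
{"api": "step_arm", "payload": {"rows": [[0,0,-0.03,0],[0,0,-0.065,0],[0,0,-0.085,0],[0,0,-0.085,0],[0,0,-0.085,0]], "hand": 1}}

```text
clock: 22.95
tool_pos: [447.4, -419.4, 274.2]
orientation: [-2.662, -1.663, 0.001]
ft_force: [-0.8, 0.1, 0.2]
opening: -0.4
```

```bash
cat > mv.py <<'E'
from h import *
from scipy.spatial.transform import Rotation as Ro
C=np.array([470.5,-385.5]);CX=np.array([.9,-.436]);CY=np.array([.436,.9])
def st():
    o=get_obs(); p=np.array(o['tool_pos']);R=Ro.from_rotvec(o['orientation']).as_matrix()
    d=p[:2]-C; print('t',round(float(o['clock']),2),'p',np.round(p,1),'case',np.round([d@CX,d@CY],1),'j',np.round(o['joints'],2),'F',np.round(o['ft_force'],1),'op',round(float(o['opening']),1)); return p,R
def to(x,y,z):
    p,R=st(); X=np.r_[C+CX*x+CY*y,z]; print('target',X,'tool shift',np.round(R.T@(X-p)/1000,4))
E
python3 -c "
from mv import *
to(150,50,284)"
```

```text
t 22.95 p [ 447.4 -419.4  274.2] case [ -6.  -40.5] j [-0.81  0.14  1.1  -0.    1.9  -0.35] F [-0.8  0.1  0.2] op -0.4
target [ 627.3 -405.9  284. ] tool shift [ 0.091   0.1557 -0.0101]
```

Request:
{"api": "step_arm", "payload": {"rows": [[0,0,-0.025,0],[0.015,0.025,-0.025,0],[0.03,0.05,-0.025,0],[0.045,0.075,-0.025,0],[0.06,0.1,-0.025,0],[0.075,0.128,-0.025,0],[0.091,0.156,-0.025,0],[0.091,0.156,-0.025,0]]}}

```text
clock: 23.75
tool_pos: [631.1, -404.8, 291.7]
orientation: [-2.652, -1.663, 0.006]
ft_force: [0.6, 0.5, -2.1]
opening: -0.1
```

```bash
python3 -c "
from mv import *
to(148,50,215)
snap('scene','scene16');im,m=snap('side','side16')
c=cv2.resize(im[0:180,230:400],None,fx=3.3,fy=3.3,interpolation=2); cv2.imwrite('pics/c18.png',cv2.cvtColor(c,4))"
```

```text
t 23.75 p [ 631.1 -404.8  291.7] case [153.   52.6] j [-0.62  0.6   0.49  0.    2.06 -0.17] F [ 0.6  0.5 -2.1] op -0.1
target [ 625.5   -405.028  215.   ] tool shift [-0.0028 -0.0041  0.0767]
```

View pics/scene16.png

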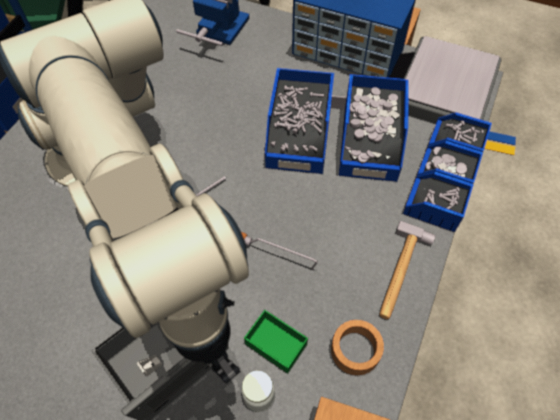

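View pics/c18.png

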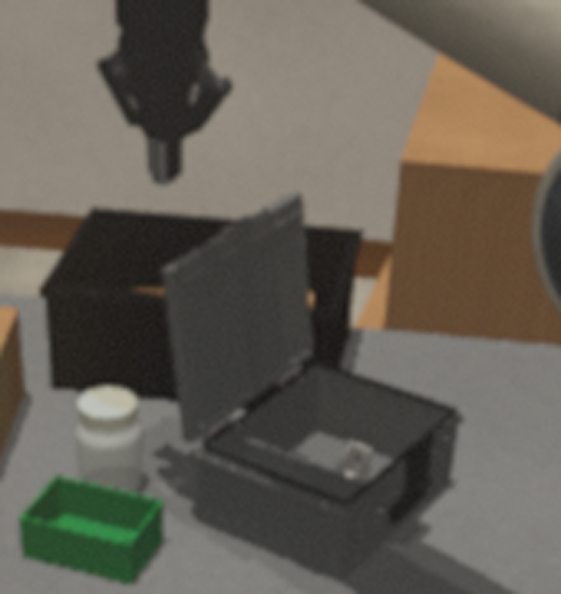

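Request:
{"api": "step_arm", "payload": {"rows": [[0,0,0.03,0],[0,0,0.06,0],[0,0,0.08,0],[0,0,0.08,0],[0,0,0.08,0]]}}

```text
clock: 24.35
tool_pos: [626.5, -406.3, 222.0]
orientation: [-2.665, -1.663, 0.0]
ft_force: [0.0, -0.1, 2.2]
opening: -0.0
```

```bash
python3 - <<'E'
from mv import *
st()
# arc table: tool half w=15 in x; tip at face contact
for th in np.arange(1.7,0.2,-0.15):
    out=[]
    for r in (125,135):
        u=np.array([-np.cos(th),np.sin(th)]);n=np.array([np.sin(th),np.cos(th)])
        P=np.array([84,82])+r*u+12*n
        # tip lower front corner (x-15) contacting
        out+= [round(P[0]+15,0),round(P[1],0)]
    print(round(th,2),out)
E
```

```text
t 24.35 p [ 626.5 -406.3  222. ] case [149.4  49.3] j [-0.62  0.52  0.73 -0.    1.89 -0.17] F [ 0.  -0.1  2.2] op -0.0
1.7 [np.float64(127.0), np.float64(204.0), np.float64(128.0), np.float64(214.0)]
1.55 [np.float64(108.0), np.float64(207.0), np.float64(108.0), np.float64(217.0)]
1.4 [np.float64(90.0), np.float64(207.0), np.float64(88.0), np.float64(217.0)]
1.25 [np.float64(71.0), np.float64(204.0), np.float64(68.0), np.float64(214.0)]
1.1 [np.float64(53.0), np.float64(199.0), np.float64(48.0), np.float64(208.0)]
0.95 [np.float64(36.0), np.float64(191.0), np.float64(30.0), np.float64(199.0)]
0.8 [np.float64(21.0), np.float64(180.0), np.float64(14.0), np.float64(187.0)]
0.65 [np.float64(7.0), np.float64(167.0), np.float64(-1.0), np.float64(173.0)]
0.5 [np.float64(-5.0), np.float64(152.0), np.float64(-14.0), np.float64(157.0)]
0.35 [np.float64(-14.0), np.float64(136.0), np.float64(-24.0), np.float64(140.0)]
```

Request:
{"api": "step_arm", "payload": {"rows": [[0,-0.008,0.003,0],[0,-0.016,0.007,0],[0,-0.024,0.008,0],[0,-0.032,0.008,0],[0,-0.04,0.008,0],[0,-0.048,0.008,0],[0,-0.055,0.008,0],[0,-0.062,0.008,0]]}}

```text
clock: 25.15
tool_pos: [571.7, -379.0, 214.7]
orientation: [2.663, 1.663, 0.001]
ft_force: [0.8, -1.0, 1.4]
opening: 0.0
```

```bash
python3 -c "
from mv import *
st()
im,m=snap('side','side17')
c=cv2.resize(im[0:180,230:400],None,fx=3.3,fy=3.3,interpolation=2); cv2.imwrite('pics/c19.png',cv2.cvtColor(c,4))"
```

```text
t 25.15 p [ 571.7 -379.   214.7] case [88.2 50. ] j [-0.63  0.33  0.99 -0.    1.82 -0.18] F [ 0.8 -1.   1.4] op 0.0
```

View pics/c19.png

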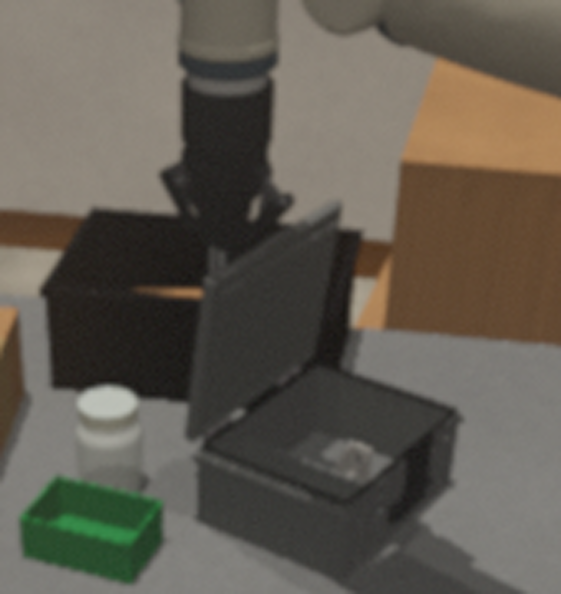

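Request:
{"api": "step_arm", "payload": {"rows": [[0,-0.01,0.001,0],[0,-0.02,0.003,0],[0,-0.03,0.006,0],[0,-0.04,0.009,0],[0,-0.049,0.013,0],[0,-0.058,0.017,0],[0,-0.066,0.023,0],[0,-0.074,0.029,0]]}}

```text
clock: 26.0
tool_pos: [505.0, -346.3, 184.4]
orientation: [2.664, 1.664, -0.0]
ft_force: [-0.3, -0.9, 1.6]
opening: 0.0
```

Request:
{"api": "step_arm", "payload": {"rows": [[0,-0.007,0.006,0],[0,-0.014,0.013,0],[0,-0.021,0.022,0],[0,-0.027,0.03,0],[0,-0.032,0.038,0],[0,-0.036,0.046,0],[0,-0.036,0.046,0]]}}

```text
clock: 26.7
tool_pos: [472.2, -330.1, 136.5]
orientation: [-2.662, -1.663, 0.001]
ft_force: [-0.7, -0.0, 0.3]
opening: -0.0
```

```bash
python3 -c "
from mv import *
st()
im,m=snap('side','side18')
c=cv2.resize(im[0:180,230:400],None,fx=3.3,fy=3.3,interpolation=2); cv2.imwrite('pics/c20.png',cv2.cvtColor(c,4))"
```

```text
t 26.7 p [ 472.2 -330.1  136.5] case [-22.6  50.6] j [-0.67  0.03  1.46  0.    1.65 -0.21] F [-0.7 -0.   0.3] op -0.0
```

View pics/c20.png

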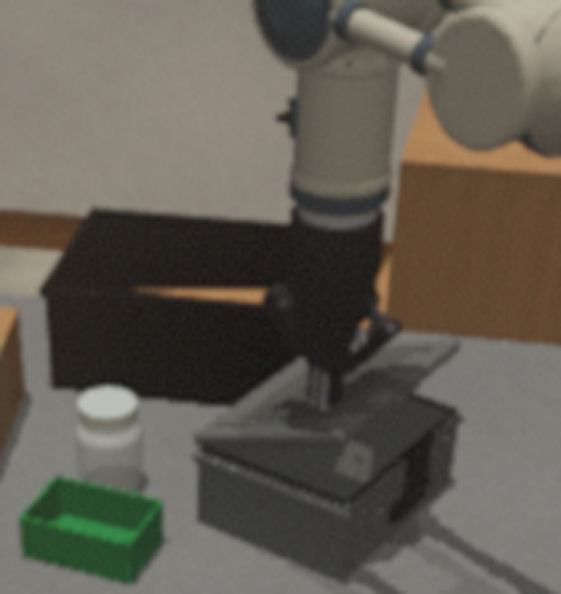

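Request:
{"api": "step_arm", "payload": {"rows": [[0,0,-0.02,0],[-0.02,-0.012,-0.024,0],[-0.04,-0.024,-0.024,0],[-0.05,-0.0315,-0.024,0],[-0.05,-0.0315,-0.024,0],[-0.05,-0.0315,-0.024,0]]}}

```text
clock: 27.35
tool_pos: [423.2, -361.6, 162.2]
orientation: [-2.665, -1.664, -0.001]
ft_force: [0.1, 0.2, -0.1]
opening: 0.3
```

```bash
python3 -c "
from mv import *
to(-54,0,110)"
```

```text
t 27.35 p [ 423.2 -361.6  162.2] case [-53.    0.9] j [-0.77 -0.03  1.47  0.    1.7  -0.31] F [ 0.1  0.2 -0.1] op 0.3
target [ 421.9   -361.956  110.   ] tool shift [-0.0009 -0.001   0.0522]
```

Request:
{"api": "step_arm", "payload": {"rows": [[0,-0.001,0.01,0],[0,-0.001,0.02,0],[0,-0.001,0.03,0],[0,-0.001,0.04,0],[0,-0.001,0.048,0],[0,-0.001,0.054,0],[0,-0.001,0.058,0],[0,-0.001,0.058,0]]}}

```text
clock: 28.15
tool_pos: [421.8, -361.3, 104.0]
orientation: [-2.664, -1.664, 0.0]
ft_force: [-0.5, -0.0, 1.0]
opening: 0.1
```

```bash
python3 -c "
from mv import *
st()
im,m=snap('side','side19')
c=cv2.resize(im[60:180,250:400],None,fx=4.5,fy=4.5,interpolation=2); cv2.imwrite('pics/c21.png',cv2.cvtColor(c,4))"
```

```text
t 28.15 p [ 421.8 -361.3  104. ] case [-54.4   0.6] j [-0.77 -0.02  1.57  0.    1.59 -0.32] F [-0.5 -0.   1. ] op 0.1
```

View pics/c21.png

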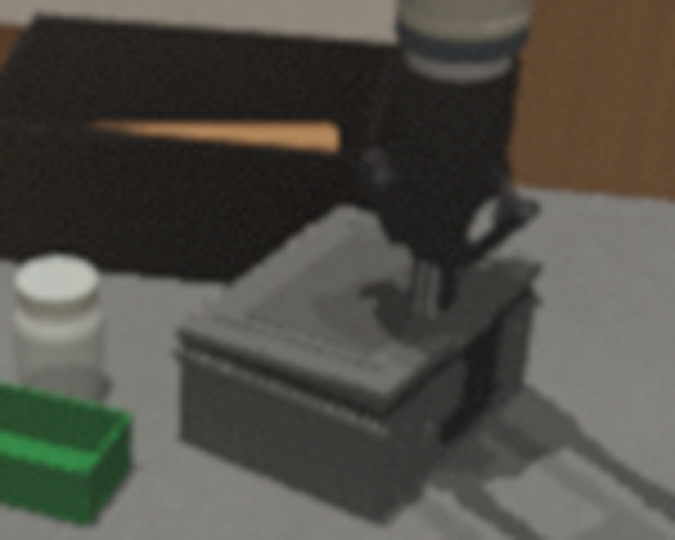

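Slow press in small increments, watching the force.

Request:
{"api": "step_arm", "payload": {"rows": [[0,0,0.002,0],[0,0,0.004,0],[0,0,0.005,0],[0,0,0.005,0]]}}

```text
clock: 28.6
tool_pos: [422.1, -361.7, 101.2]
orientation: [2.663, 1.663, 0.0]
ft_force: [-3.1, 2.8, 7.3]
opening: 0.0
```

Request:
{"api": "step_arm", "payload": {"rows": [[0,0,0.001,0],[0,0,0.002,0],[0,0,0.003,0],[0,0,0.003,0]]}}

```text
clock: 29.0
tool_pos: [421.9, -361.5, 98.5]
orientation: [2.663, 1.664, -0.0]
ft_force: [-3.8, 2.7, 7.4]
opening: 0.1
```

Request:
{"api": "step_arm", "payload": {"rows": [[0,0,0.001,0],[0,0,0.002,0],[0,0,0.002,0]]}}

```text
clock: 29.3
tool_pos: [421.9, -361.6, 94.8]
orientation: [2.664, 1.664, -0.0]
ft_force: [-2.6, 1.1, 3.8]
opening: -0.2
```

Request:
{"api": "step_arm", "payload": {"rows": [[0,0,0.001,0],[0,0,0.002,0],[0,0,0.002,0]]}}

```text
clock: 29.6
tool_pos: [421.8, -361.6, 93.8]
orientation: [2.664, 1.664, -0.0]
ft_force: [-5.5, 3.2, 10.9]
opening: -0.2
```

Request:
{"api": "step_arm", "payload": {"rows": [[0,0,0.001,0],[0,0,0.002,0],[0,0,0.002,0]]}}

```text
clock: 29.9
tool_pos: [421.9, -361.6, 92.9]
orientation: [2.663, 1.664, -0.0]
ft_force: [-6.3, 4.3, 14.7]
opening: -0.0
```

Request:
{"api": "step_arm", "payload": {"rows": [[0,0,0.002,0],[0,0,0.003,0],[0,0,0.003,0]]}}

```text
clock: 30.2
tool_pos: [421.9, -361.6, 92.2]
orientation: [2.662, 1.663, 0.0]
ft_force: [-10.7, 6.8, 24.2]
opening: -0.2
```

Request:
{"api": "step_arm", "payload": {"rows": [[0,0,-0.01,0],[0,0,-0.05,0],[0,0,-0.1,0],[0,0,-0.14,0],[0,0,-0.17,0]]}}

```text
clock: 30.7
tool_pos: [422.5, -361.7, 260.2]
orientation: [2.661, 1.663, 0.002]
ft_force: [0.6, -0.3, 0.0]
opening: -0.0
```

Request:
{"api": "step_arm", "payload": {"rows": [[0.03,-0.01,0,0],[0.07,-0.03,0,0],[0.11,-0.05,0,0],[0.15,-0.06,0,0],[0.19,-0.06,0,0],[0.22,-0.06,0,0],[0.22,-0.06,0,0]]}}

```text
clock: 31.4
tool_pos: [465.8, -134.3, 256.7]
orientation: [-2.66, -1.67, -0.002]
ft_force: [0.0, 1.1, -0.4]
opening: 0.0
```

```bash
python3 -c "
from mv import *
st()
im,m=snap('side','side20')
c=cv2.resize(im[60:180,250:400],None,fx=5,fy=5,interpolation=2); cv2.imwrite('pics/c22.png',cv2.cvtColor(c,4))
im,m=snap('scene','scene20');snap('wrist','wrist20')"
```

```text
t 31.4 p [ 465.8 -134.3  256.7] case [-113.8  224. ] j [-0.35 -0.21  1.48  0.    1.88  0.1 ] F [ 0.   1.1 -0.4] op 0.0
```

View pics/c22.png

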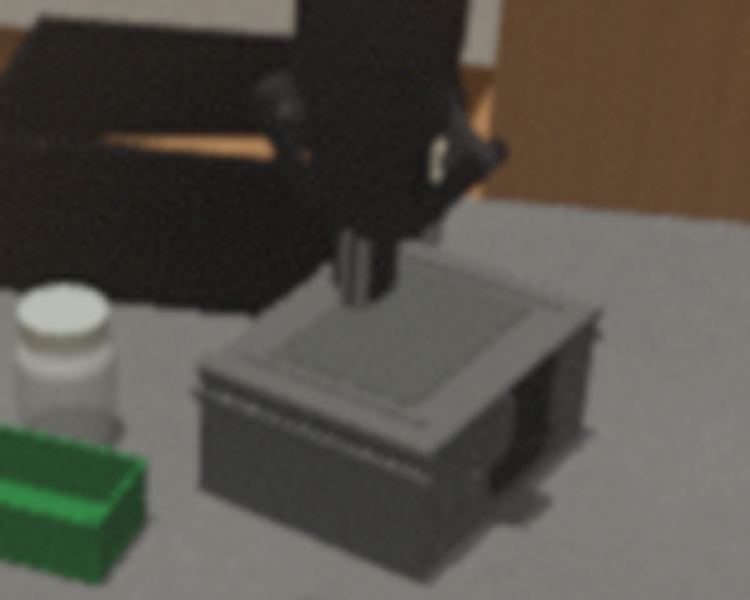

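View pics/scene20.png

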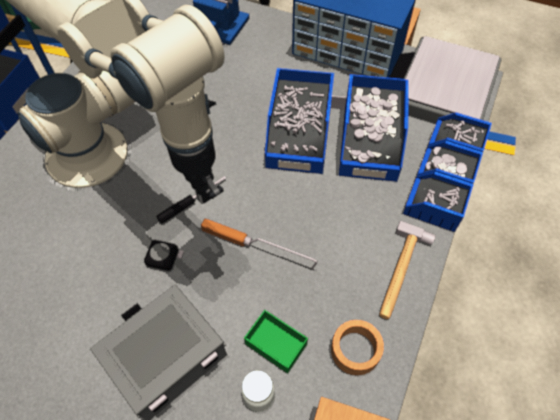

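View pics/wrist20.png

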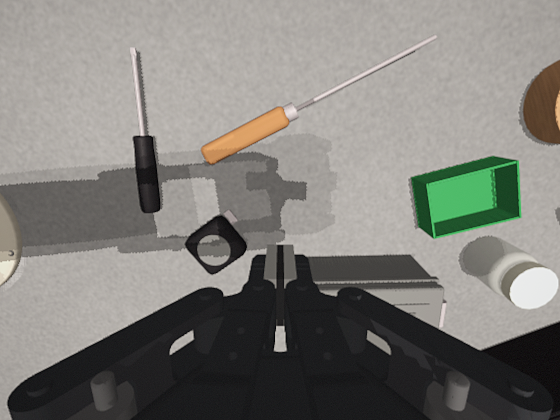

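```bash
python3 - <<'E'
from mv import *
im,ms=load('scene20');_,md=load('side20')
for a,b in [((175.5,287),(336.4,150.2)),((92,350),(370,121.5)),((225,350),(289.8,132.2))]:
    X,e=tri(ms,a,md,b); d=X[:2]-C; print(np.round(X,1),round(e,1),'case',np.round([d@CX,d@CY],1))
# predicted pixels for shut 0 and 0.05
for th in (0,0.05):
  for y in (102,-102):
    L=164;X=np.r_[C+CX*(84-L*np.cos(th)+12*np.sin(th))+CY*y,82+L*np.sin(th)+12]; print(th,y,np.round(proj(ms,X),1),np.round(proj(md,X),1))
c=cv2.resize(im[280:420,80:240],None,fx=5,fy=4.2,interpolation=2); cv2.imwrite('pics/c23.png',cv2.cvtColor(c,4))
E
```

```text
[ 438.7 -265.    89.2] 5.7 case [-81.2  94.6]
[ 356.1 -445.4   88.4] 4.0 case [ -76.9 -103.8]
[ 590.3 -340.7   83.3] 8.7 case [88.3 92.5]
0 102 [177. 284.] [333.7 150.1]
0 -102 [ 90.  347.1] [370.2 120.7]
0.05 102 [176.5 282.7] [333.7 147.5]
0.05 -102 [ 88.8 346.1] [370.3 118.2]
```

View pics/c23.png

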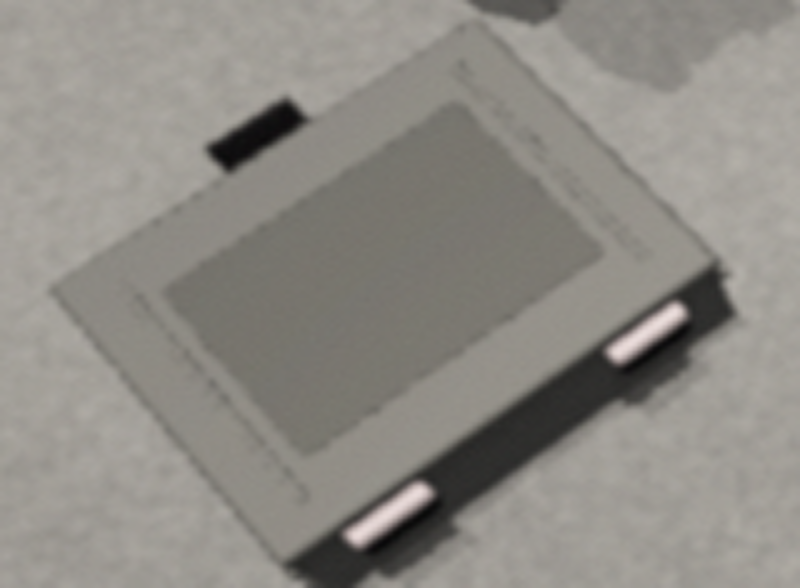

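Request:
{"api": "step_arm", "payload": {"rows": [[0,0,0,0],[0,0,0,0],[0,0,0,0]]}}

```text
clock: 31.85
tool_pos: [464.3, -138.1, 257.2]
orientation: [2.666, 1.663, -0.0]
ft_force: [-0.4, 0.1, 0.8]
opening: -0.0
```

```bash
python3 -c "
from mv import *
st(); print(job_done())"
```

```text
t 31.85 p [ 464.3 -138.1  257.2] case [-113.5  219.9] j [-0.36 -0.21  1.48 -0.    1.88  0.1 ] F [-0.4  0.1  0.8] op -0.0
the job is handed in; nothing more can be done
None
```

The job is done and handed in at 31.9 s; handing in gave no verdict. I drew the bracket out of the gap with the hook and laid the hook back on the bench about where it first lay. I then set the bracket upright in the empty bay and pushed the lid over and pressed it down.

**Lid and clip:** On the press, the force fell from 7.4 N to 3.8 N as the lid dropped to about shut height, then rose to 24 N against the stop. In the last side picture its front corners lie within about 1 pixel in height of where a shut lid should be. An unclipped lid would sit about 3 pixels higher. The nose of the clip was too small to see, so the catch is judged from the force and the lid height.

**Two-camera check:** Working out the lid corners from both cameras gave heights about 5 to 11 mm too low and rays missing each other by 4 to 9 mm. I did not rely on those heights.

**Other things:** The tray and jar look unmoved in the last pictures, the hook lies outside the gap, and the arm ended clear of everything.

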